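# Load the braked tile trolley and free it again

### The job

Before the trolley is loaded, push its floor-lock pedal down until the rubber foot bears firmly on the shelf, and let go; press by feel, not so hard that the foot jacks the trolley up. Then slide the tile that stands out of line gently along its lane until it butts against the end stop like its neighbour. Finally lift the pedal fully up again so that the trolley is free to roll; leave the trolley standing where it is and everything else alone.

Things in the scene. Friction and masses are not known exactly. Their poses are not given: they have to be found in the camera images.
- trolley: low wheeled tile trolley, 3.7 kg: plywood deck 230 (x) by 260 (y) by 15 mm, top 61 mm above the shelf, on four rigid 40 mm casters that roll along its own x axis (drag under 1 N with the lock up). Origin: its centre, at shelf level, z up. On the deck: a bamboo mat, top at 65 mm, with two open-ended tile lanes. A floor lock (plate, upright tube, pedal) is bolted to the middle of its +y side
- tile_a: copper-red tile 100 by 100 by 10 mm, 0.18 to 0.29 kg, flat on the mat in one lane, sides along the trolley's; origin: centre of its underside. Home, its origin is 50 mm from the stop's face (trolley x +50 mm). One tile is home, the other 35 to 55 mm short of it towards -x; which one, and in which lane, varies. Slides under 1 to 2 N; over 20 N chips it
- tile_b: the other tile, of the same kind
- pedal (a joint): angle of the pedal, rad: 0 fully up at its stop (arm rising 0.26 rad outwards), growing as pressed, at most 0.62. Stiff friction hinge: stays where left; takes about 4.5 N at the pad to move either way. Lowers the foot 25 mm per rad; the foot meets the shelf somewhere between 0.24 and 0.51 (screw setting, not readable)
- pedal_pad (a point): middle of the upper face of the pedal's rubber pad, a block 28 mm wide (along the trolley's x), 30 mm long (along the arm) and 10 mm thick, with free room on both sides and below. The arm points along the trolley's +y; the pad's middle is 80 mm from the hinge. z axis: at joint 0 the trolley's z, turning with the pedal
- lock_hinge (a point): the pedal's hinge axis (it runs along the trolley's x), at trolley x 0, y 146 mm, 50 mm above the shelf
- plunger: plunger rod of the floor lock with a rubber foot 30 mm across on an adjusting screw under it, upright at trolley x 0, y 150 mm; origin: the rod's lower end. Once the foot meets the shelf the push at the pad rises about 1.2 N per mm: 8 to 12 N there, pressed slowly (20 mm/s), sets it firmly (10 N or more stays on the foot when let go, ample for light pushes); over 15 N it jacks up the trolley
- jar: bystander: clear glass jar with a wooden lid, 68 mm across, 100 mm high, beside the trolley on the far side of the pedal; origin: centre of its underside
- cone: bystander: slender ceramic test cone on a small clay foot 48 by 30 mm, 69 mm high, beside the trolley on the near side of the pedal; origin: centre of its underside
- tong: bystander: stainless tong, 240 mm long, lying on the shelf to the left; origin: centre of its underside
- teacup: bystander: cup 74 mm across, 75 mm high; origin: centre of its underside
- brush: bystander: flat brush 190 mm long, lying on the shelf; origin: under its middle
- tamper: bystander: dark wooden block 60 by 34 by 30 mm; origin: centre of its underside
- end_stop (a point): middle of the foot of the end-stop batten's face, at trolley x +100, y 0, height 65 mm (mat level); axes as the trolley's. The batten runs across the +x end, 12 mm high. Three battens along x, 10 mm high, 5 mm wide, make two lanes, each 103 mm wide, centred at trolley y +54 and -54 mm, open at the -x end, where the mat ends 210 mm from the stop
Mind the look-alikes: they are no part of the job. What is shaped like the tile_a but green or turquoise is not meant.

How it is judged:
By the outcome, as a careful person would: the job done as asked, in the order asked, and still so for the second after the job is handed in, with the robot touching nothing.
It also fails if it takes over 58 s, if anything falls off the work surface, if the arm or the gripper's body presses on something with over 40 N, if the wrist force passes 120 N, or if a joint passes its speed limit or range.

### The arm

A 6-joint arm with a two-finger parallel gripper is mounted at the origin on the work surface. World frame = base frame: x ahead of the robot, y to its left, z up, the work surface at z = 0. Lengths are in m, angles in rad, forces in N, time in s.
With the tool pointing down it reaches from about 0.3 to 0.875 m from the base axis. Payload 6.4 kg.
Tool frame: the origin (TCP) lies at the very end of the fingers, on their centre line; the grasp point (between the pads) lies 19 mm behind it (ctrl.tcp_to_grasp is the distance from the TCP to the grasp point, in m); z points along the fingers, y is the direction in which the jaws open and shut (so a half turn about z gives the same grasp; the last joint's range is limited). The gripper opens to 85 mm and grips with 20 to 120 N. Pads are 22 mm wide; open, the fingers measure 114 mm over their backs; the gripper's body (76 mm by 85 mm) begins 54 mm behind the grasp point. The pads swing forward as they close: fully open they stand 13 mm farther back than shut.
Start: joints at [-1.506, 0.181, 1.607, -0, 1.354, -0.206], TCP at [0.154, -0.554, 0.231] pointing down, gripper open.
Joint ranges: [-2.99, 2.99], [-0.89, 2.07], [0.3, 2.58], [-1.14, 4.28], [0, 2.63], [-3.12, 3.12]. Speed limits (rad/s): [2.57, 2.57, 3.01, 3.14, 3.14, 3.14].

### API

Orientations are given as a unit quaternion [w, x, y, z].
In Python, from bench import ctrl gives the robot as it stands. The module is installed in compiled form; this text tells all that it offers.
- The arm moves only by the tool drive_tool, never from a script. Its argument "deltas" is a list of rows, each an object with "slide": the shift along the tool's x, y, z as a fraction of full scale, a list of three; "delta_rot": the turn, a rotation vector about the tool's x, y, z as a fraction of full scale, a list of three; "hand": the opening, from 0 (shut) to 1 (fully open). In form: [{"slide": [tx, ty, tz], "delta_rot": [wx, wy, wz], "hand": hand}, ...]. A call has exactly 5 rows; each row shifts and turns the commanded pose from where the row before left it, along the tool's axes as they then stand; what a row does not reach is not made up. Full scale, the value 1, is 50 mm for a shift and 180 degrees for a turn. A row lasts 1/8 s, in which the tool goes at most 62.5 mm and 10.7 degrees, less where a joint would pass 70% of its speed; a pose out of reach is approached as far as the arm can. A call with a number of a shift or a turn outside -1 to 1 is refused whole. A call with a gripper value outside its range is refused whole. The fingers move at their own pace and stop on an object; the grip force is fixed at half the most. Time passes only in rows, so rows that do not move let the fingers close, or fill a call up. It gives the time, the measured TCP pose, the force and the opening at its end, in the units of the state.
- ctrl.get_obs(): the state, without advancing time (a new reading comes with each control period).
- ctrl.camera(name): name is "side" or "top" or "wrist"; returns a dict with "frame" (420x560x3 uint8, red, green, blue), "mtx" (3x3 intrinsics, pixels), "R" (3x3) and "t" (3): a world point X has camera coordinates R X + t. Camera axes: x right, y down, z forward; pixel columns grow to the right and rows downward; lengths in m; the calibration is good to about 2 mm. The wrist camera is an equidistant fisheye: a pixel r from the principal point sees the ray r / f radians off the axis. A picture is of the moment at which its call begins. There is no depth.
- ctrl.hand_in(): hands the job in, once; it reports no verdict.
The state is a dict: "time_s": time; "q": joint angles; "dq": joint speeds; "joint_efforts": joint torques, N m; "eef_pos": TCP position; "eef_rot": TCP orientation; "wrist_force": force on the tool from outside, world axes, zero at the start; "torque": the same for the moment, N m; "opening": opening from 0.0 (shut) to 1.0 (fully open).
Only numpy, scipy, OpenCV 4.12 (cv2) and the standard library are available. Lean on these libraries where they do the work, as an engineer would, in place of code of your own. Each camera call takes 0.05 s, during which the arm holds its last target.

## Working session

There is one attempt and no reset: what is moved stays moved. The work goes in short steps, Python scripts to look and compute and a tool call to move; the robot and the scene stay as the last step left them, time stands still between calls to the robot, and variables do not carry over. Pictures are saved under pics/ and viewed, and the job is handed in when it is done.

Besides the shell and the picture viewer there is one more tool, called after "Call:" in YAML: its name, and indented under it one key for each argument. drive_tool: Moves the arm, as the interface text tells. Its arguments: {"type":"object","properties":{"deltas":{"type":"array","items":{"type":"object","properties":{"slide":{"type":"array","items":{"type":"number"}},"delta_rot":{"type":"array","items":{"type":"number"}},"hand":{"type":"number"}}}}},"required":["deltas"]}

```bash
mkdir -p pics; ls; python3 - <<'E'
from bench import ctrl
import cv2,numpy as np
o=ctrl.get_obs()
for k,v in o.items(): print(k,np.round(v,4) )
print(ctrl.tcp_to_grasp)
for n in ("side","top","wrist"):
    c=ctrl.camera(n); cv2.imwrite(f"pics/{n}0.png",c["frame"][:,:,::-1])
    print(n,c["mtx"].round(1).tolist(),c["R"].round(4).tolist(),c["t"].round(4).tolist())
E
```

```text
pics
time_s 0.0
q [-1.5063  0.1815  1.608  -0.      1.3538 -0.2064]
dq [-0.0007 -0.0003  0.0008  0.0002  0.0002  0.0002]
joint_efforts [-2.00000e-04 -4.44872e+01 -3.51335e+01 -4.00000e-04  9.10000e-03
  1.00000e-04]
eef_pos [ 0.1538 -0.5535  0.2304]
eef_rot [-9.000e-04  9.908e-01  1.350e-01  1.000e-04]
wrist_force [ 1.0968 -0.2825  0.0263]
torque [ 0.0066 -0.0035 -0.0214]
opening 1.0022
0.0187
side [[428.1, 0.0, 272.7], [0.0, 428.1, 213.0], [0.0, 0.0, 1.0]] [[-0.9835, -0.1806, 0.0006], [-0.1429, 0.7759, -0.6144], [0.1105, -0.6044, -0.789]] [0.5418, 0.1193, 1.1012]
top [[458.3, 0.0, 286.4], [0.0, 458.3, 211.6], [0.0, 0.0, 1.0]] [[-0.0118, -0.9997, -0.0214], [-0.9951, 0.0138, -0.0983], [0.0986, 0.0201, -0.9949]] [0.0288, 0.5668, 1.2691]
wrist [[325.2, 0.0, 286.0], [0.0, 325.2, 213.8], [0.0, 0.0, 1.0]] [[0.2672, -0.9637, -0.0012], [-0.9302, -0.2582, 0.2609], [-0.2517, -0.0686, -0.9654]] [-0.574, -0.0337, 0.3768]
```

View pics/side0.png

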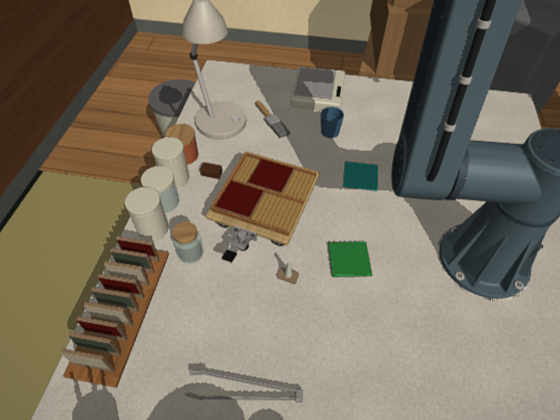

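View pics/top0.png

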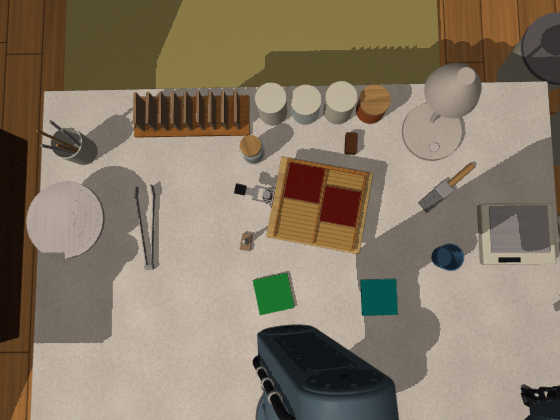

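View pics/wrist0.png

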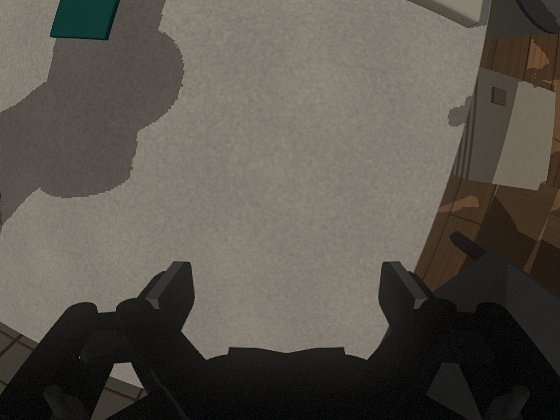

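The side view shows the pedal pad (black) at (230,255), the jar at (186,243), the cone at (288,272), and two red tiles on the mat at (240,197) and (271,176). In the top view the pad is at (240,189), the jar at (251,148) and the cone at (247,240).

Things that could be taken for the tile, by top-view pixel:
- Red tile at (305,183), in the +y lane.
- Red tile at (341,205), in the -y lane and set back towards -x.
- Green square at (274,293), not meant.
- Turquoise square at (379,297), not meant.
- Red tiles standing in the rack at (190,115), not on the trolley.

My choice is the tile at (341,205). Next I measure and check it in a close crop.

```bash
cat > h.py <<'E'
import cv2,numpy as np
from bench import ctrl
def ray(c,uv):
    d=np.linalg.inv(c["mtx"])@np.array([uv[0],uv[1],1.]); R=c["R"]
    d=R.T@d; return -R.T@c["t"], d/np.linalg.norm(d)
def onz(c,uv,z):
    o,d=ray(c,uv); return o+d*(z-o[2])/d[2]
def tri(c1,u1,c2,u2):
    o1,d1=ray(c1,u1);o2,d2=ray(c2,u2)
    s=np.linalg.lstsq(np.c_[d1,-d2],o2-o1,rcond=None)[0]
    p,q=o1+s[0]*d1,o2+s[1]*d2
    return (p+q)/2,np.linalg.norm(p-q)
def proj(c,X):
    p=c["R"]@np.asarray(X)+c["t"]; p=c["mtx"]@(p/p[2]); return p[:2]
def quads(c,mask,amin):
    out=[]
    for k in cv2.findContours(mask,cv2.RETR_EXTERNAL,cv2.CHAIN_APPROX_NONE)[0]:
        if cv2.contourArea(k)>amin: out.append((cv2.contourArea(k),cv2.minAreaRect(k),cv2.approxPolyDP(k,0.04*cv2.arcLength(k,True),True)[:,0]))
    return out
E
python3 - <<'E'
from h import *
C={n:ctrl.camera(n) for n in("top","side")}
import pickle; pickle.dump(C,open("c0.pkl","wb"))
for n,c in C.items():
    f=c["frame"].astype(int); hsv=cv2.cvtColor(c["frame"],cv2.COLOR_RGB2HSV)
    m=((f[...,0]>50)&(f[...,1]<30)&(f[...,2]<40)).astype(np.uint8)*255
    for a,r,q in quads(c,m,400):
        print(n,a,q.tolist(),[onz(c,p,0.075)[:2].round(3).tolist() for p in q])
    m=((f.max(2)<45)).astype(np.uint8)*255
    for a,r,q in quads(c,m,30):
        if a<400: print(n,'dark',a,np.round(r[0],1),r[1])
c=C["top"]["frame"][130:270,220:390,::-1]; cv2.imwrite("pics/topc.png",cv2.resize(c,None,fx=4,fy=4,interpolation=cv2.INTER_CUBIC))
c=C["side"]["frame"][140:300,160:330,::-1]; cv2.imwrite("pics/sidec.png",cv2.resize(c,None,fx=3.7,fy=3.7,interpolation=cv2.INTER_CUBIC))
E
```

```text
top 1162.5 [[326, 186], [320, 219], [354, 226], [360, 192]] [[0.631, -0.089], [0.541, -0.071], [0.521, -0.162], [0.613, -0.181]]
top 1137.5 [[290, 163], [284, 196], [318, 202], [323, 169]] [[0.697, 0.009], [0.605, 0.027], [0.588, -0.066], [0.679, -0.081]]
top dark 50.5 [261.7 373.4] (9.391485214233398, 7.155416965484619)
top dark 60.0 [509.  259.5] (3.0, 20.0)
top dark 63.5 [452.2 262.7] (10.869216918945312, 14.756220817565918)
top dark 45.0 [434.7 255.3] (5.699763774871826, 15.104374885559082)
top dark 32.0 [452.5 249. ] (6.0, 13.0)
top dark 74.0 [239.9 189.1] (10.001923561096191, 8.825225830078125)
top dark 80.5 [538.6  73.1] (45.80000305175781, 8.600000381469727)
side 913.0 [[231, 181], [216, 205], [249, 215], [262, 191]] [[0.681, -0.081], [0.7, 0.008], [0.608, 0.024], [0.591, -0.061]]
side 802.0 [[261, 160], [249, 181], [280, 191], [292, 168]] [[0.617, -0.175], [0.633, -0.09], [0.544, -0.07], [0.525, -0.16]]
side dark 43.5 [ 90.5 346.1] (31.96692657470703, 2.353393316268921)
side dark 49.5 [ 97.5 330.4] (29.784427642822266, 2.683281898498535)
side dark 58.5 [111.4 301.8] (29.775218963623047, 3.0122790336608887)
side dark 65.0 [116.9 287.8] (28.790433883666992, 3.4177780151367188)
side dark 55.5 [128.4 261.9] (27.800107955932617, 3.084141254425049)
side dark 86.0 [229.  255.5] (11.067971229553223, 9.803058624267578)
side dark 181.0 [512.7 267.6] (7.549722671508789, 46.953468322753906)
side dark 31.5 [134.1 249.7] (26.63263702392578, 2.3015856742858887)
side dark 38.5 [454.6 189. ] (8.300104141235352, 25.0599308013916)
side dark 249.0 [ 19.3 199.7] (4.533658027648926, 71.8410415649414)
side dark 46.5 [530.1 153.8] (26.605947494506836, 9.433980941772461)
side dark 349.0 [438.6 155.9] (8.37524127960205, 52.59651565551758)
side dark 310.0 [455.9 103.9] (8.538147926330566, 42.37451934814453)
side dark 182.5 [487.1   9.2] (9.803060531616211, 22.452173233032227)
```

View pics/topc.png

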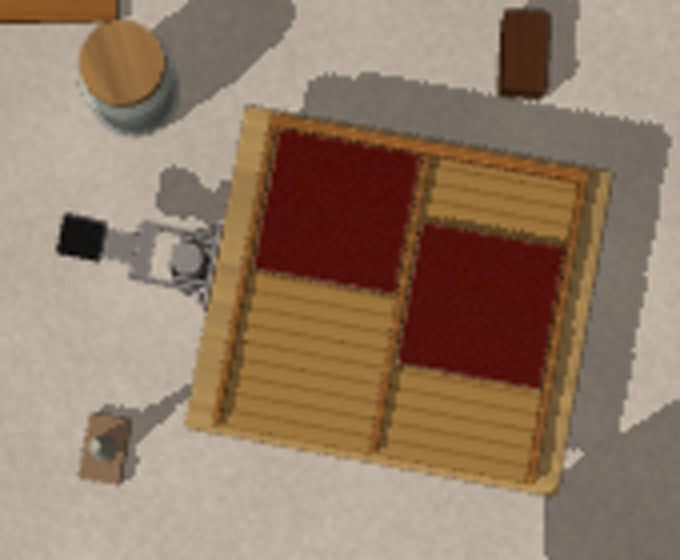

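View pics/sidec.png

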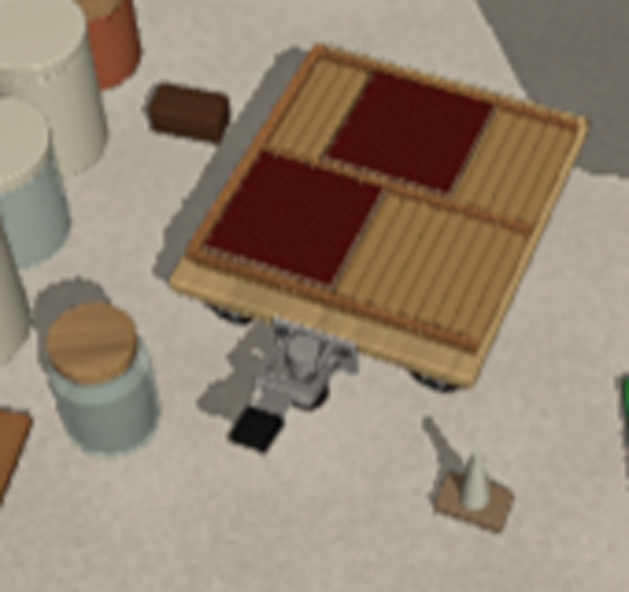

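The crops show the home tile at the stop in the +y lane. The tile out of line is in the -y lane, set back towards -x. The pad is at top-crop (82,237), which is full frame (240,189).

```bash
python3 - <<'E'
from h import *
import pickle; C=pickle.load(open("c0.pkl","rb")); t,s=C["top"],C["side"]
def edgesq(c,seed):
    f=c["frame"].astype(int)
    m=((f[...,0]>50)&(f[...,1]<30)&(f[...,2]<40)).astype(np.uint8)
    n,l,st,ce=cv2.connectedComponentsWithStats(m); k=l[seed[1],seed[0]]
    ct=cv2.findContours((l==k).astype(np.uint8),cv2.RETR_EXTERNAL,cv2.CHAIN_APPROX_NONE)[0][0]
    ce=ce[k]
    # intersect diagonals using approx
    q=cv2.approxPolyDP(ct,0.04*cv2.arcLength(ct,True),True)[:,0].astype(float)
    return ce,q
cents={}
for nm,a,b in(("home",(305,183),(240,197)),("out",(341,205),(271,176))):
    ca,qa=edgesq(t,a); cb,qb=edgesq(s,b)
    P,e=tri(t,ca,s,cb); print(nm,P.round(4),e.round(4),onz(t,ca,.075).round(4),onz(s,cb,.075).round(4)); cents[nm]=P
    for c,q in((t,qa),(s,qb)):
        w=np.array([onz(c,p,.075)[:2] for p in q]); w=w-w.mean(0)
        # yaw mod 90
        A=np.roll(w,-1,0)-w; print(np.linalg.norm(A,axis=1).round(3),(np.degrees(np.arctan2(A[:,1],A[:,0]))).round(1))
P,e=tri(t,(239.9,189.1),s,(229.,255.5)); print("pad",P.round(4),e)
H,O=cents["home"][:2],cents["out"][:2]
v=H-O # trolley (d,108)
L=np.linalg.norm(v); d=np.sqrt(L*L-.108**2); yaw=np.arctan2(v[1],v[0])-np.arctan2(.108,d)
print("d",d,"yaw",np.degrees(yaw))
def fr(yaw):
    R=np.array([[np.cos(yaw),-np.sin(yaw)],[np.sin(yaw),np.cos(yaw)]]); return R,H-R@[.05,.054]
R,T=fr(yaw); print("org",T, "pad in trolley",R.T@(P[:2]-T), 'out',R.T@(O-T))
# deck corners by pixel (top crop /4 + offset)
for p in((248,105),(610,170),(553,493),(187,428)):
    w=onz(t,(220+p[0]/4,130+p[1]/4),.061)[:2]; print((R.T@(w-T)).round(4))
E
```

```text
home [ 0.6445 -0.0282  0.0716] 0.0034 [ 0.6423 -0.0283  0.075 ] [ 0.6454 -0.0255  0.075 ]
[0.093 0.094 0.092 0.092] [ 169.1 -100.9   -9.6   78.6]
[0.091 0.093 0.087 0.092] [  78.4  169.7 -101.1  -12.5]
out [ 0.5782 -0.1255  0.0718] 0.0034 [ 0.5761 -0.1253  0.075 ] [ 0.5793 -0.1226  0.075 ]
[0.092 0.094 0.095 0.094] [ 168.7 -102.5  -11.4   79. ]
[0.086 0.091 0.092 0.093] [  79.1  167.3 -101.7   -9.4]
pad [0.6287 0.1485 0.0693] 0.0028577894699988956
d 0.047062210487972246 yaw -10.752327394325464
org [ 0.58534291 -0.07190412] pad in trolley [0.00143925 0.22458786] out [ 0.00293779 -0.054     ]
[0.1124 0.1264]
[ 0.11   -0.1289]
[-0.1168 -0.1257]
[-0.1167  0.128 ]
```

```bash
cat >> h.py <<'E'
from scipy.spatial.transform import Rotation as Ro
def qR(q): return Ro.from_quat([q[1],q[2],q[3],q[0]])
def tool(yaw_deg,tilt=0.):
    """tool y along trolley x dir (yaw_deg); tool z down; tilt: rad about world axis tool y"""
    a=np.radians(yaw_deg); y=np.array([np.cos(a),np.sin(a),0]); z=np.array([0,0,-1.]); x=np.cross(y,z)
    return Ro.from_rotvec(y*tilt)*Ro.from_matrix(np.c_[x,y,z])
def plan(p1,R1,n,p0=None,R0=None,hand=0,dp=3):
    o=ctrl.get_obs()
    if p0 is None: p0=np.array(o["eef_pos"]); R0=qR(o["eef_rot"])
    rv=(R0.inv()*R1).as_rotvec(); p=np.array(p0);R=R0
    for i in range(n):
        tp=p0+(np.array(p1)-p0)*(i+1)/n; tR=R0*Ro.from_rotvec(rv*(i+1)/n)
        s=np.round(R.inv().apply(tp-p)/.05,dp); w=np.round((R.inv()*tR).as_rotvec()/np.pi,4)
        p=p+R.apply(s*.05); R=R*Ro.from_rotvec(w*np.pi)
        print('{"slide":%s,"delta_rot":%s,"hand":%g}'%((s+0.).tolist(),(w+0.).tolist(),hand)+("," if (i+1)%5 else "\n"))
    return p,R
def st():
    o=ctrl.get_obs(); print("t",round(o["time_s"],2),"p",np.round(o["eef_pos"],4),"rv",qR(o["eef_rot"]).as_rotvec().round(3),"F",np.round(o["wrist_force"],2),"op",round(o["opening"],3)); return o
E
python3 - <<'E'
from h import *
p,R=plan([.6287,.1485,.20],tool(-10.8),20)
print(p,R.as_matrix().round(3))
c=ctrl.camera("wrist"); o=st(); print(qR(o["eef_rot"]).inv().apply(-c["R"].T@c["t"]-o["eef_pos"]))
E
```

```text
{"slide":[0.645, -0.55, 0.031],"delta_rot":[0.0, 0.0, -0.0177],"hand":0},
{"slide":[0.675, -0.512, 0.032],"delta_rot":[0.0, 0.0, -0.0177],"hand":0},
{"slide":[0.703, -0.475, 0.031],"delta_rot":[0.0, 0.0, -0.0177],"hand":0},
{"slide":[0.728, -0.435, 0.032],"delta_rot":[0.0, 0.0, -0.0177],"hand":0},
{"slide":[0.75, -0.394, 0.031],"delta_rot":[0.0, -0.0001, -0.0177],"hand":0}

{"slide":[0.772, -0.351, 0.031],"delta_rot":[-0.0001, 0.0, -0.0176],"hand":0},
{"slide":[0.79, -0.308, 0.031],"delta_rot":[0.0, 0.0, -0.0177],"hand":0},
{"slide":[0.805, -0.264, 0.032],"delta_rot":[0.0, 0.0, -0.0177],"hand":0},
{"slide":[0.82, -0.219, 0.031],"delta_rot":[0.0, 0.0, -0.0177],"hand":0},
{"slide":[0.829, -0.172, 0.031],"delta_rot":[0.0, 0.0, -0.0177],"hand":0}

{"slide":[0.839, -0.127, 0.031],"delta_rot":[0.0, 0.0, -0.0177],"hand":0},
{"slide":[0.844, -0.079, 0.031],"delta_rot":[0.0, 0.0, -0.0177],"hand":0},
{"slide":[0.847, -0.033, 0.031],"delta_rot":[0.0, 0.0, -0.0177],"hand":0},
{"slide":[0.848, 0.015, 0.031],"delta_rot":[-0.0001, -0.0001, -0.0177],"hand":0},
{"slide":[0.845, 0.061, 0.031],"delta_rot":[0.0, 0.0, -0.0177],"hand":0}

{"slide":[0.841, 0.109, 0.031],"delta_rot":[0.0, 0.0, -0.0176],"hand":0},
{"slide":[0.833, 0.155, 0.031],"delta_rot":[0.0, 0.0, -0.0177],"hand":0},
{"slide":[0.824, 0.201, 0.03],"delta_rot":[0.0, 0.0, -0.0177],"hand":0},
{"slide":[0.811, 0.246, 0.031],"delta_rot":[0.0, 0.0, -0.0177],"hand":0},
{"slide":[0.797, 0.291, 0.031],"delta_rot":[0.0, 0.0, -0.0177],"hand":0}

[0.62870269 0.14852026 0.20000771] [[ 0.187  0.982 -0.   ]
 [ 0.982 -0.187  0.   ]
 [ 0.    -0.    -1.   ]]
t 0.3 p [ 0.1538 -0.5539  0.231 ] rv [-3.112 -0.424 -0.   ] F [0.23 0.05 0.18] op 0.999
[ 0.06553071 -0.00033597 -0.14121607]
```

Call:
drive_tool:
  deltas:
    - {"slide": [0.645, -0.55, 0.03], "delta_rot": [0, 0, -0.0177], "hand": 0}
    - {"slide": [0.675, -0.512, 0.03], "delta_rot": [0, 0, -0.0177], "hand": 0}
    - {"slide": [0.703, -0.475, 0.03], "delta_rot": [0, 0, -0.0177], "hand": 0}
    - {"slide": [0.728, -0.435, 0.03], "delta_rot": [0, 0, -0.0177], "hand": 0}
    - {"slide": [0.75, -0.394, 0.03], "delta_rot": [0, 0, -0.0177], "hand": 0}

```text
time_s: 0.92
eef_pos: [0.2732, -0.3773, 0.2238]
eef_rot: [0.0, 0.962, 0.272, 0.0]
wrist_force: [1.0, -0.2, 0.9]
opening: 0.001
```

Call:
drive_tool:
  deltas:
    - {"slide": [0.772, -0.351, 0.03], "delta_rot": [0, 0, -0.0177], "hand": 0}
    - {"slide": [0.79, -0.308, 0.03], "delta_rot": [0, 0, -0.0177], "hand": 0}
    - {"slide": [0.805, -0.264, 0.03], "delta_rot": [0, 0, -0.0177], "hand": 0}
    - {"slide": [0.82, -0.219, 0.03], "delta_rot": [0, 0, -0.0177], "hand": 0}
    - {"slide": [0.829, -0.172, 0.03], "delta_rot": [0, 0, -0.0177], "hand": 0}

```text
time_s: 1.55
eef_pos: [0.3919, -0.2018, 0.2165]
eef_rot: [0.0, 0.915, 0.403, 0.0]
wrist_force: [0.1, 0.2, -0.6]
opening: -0.001
```

Call:
drive_tool:
  deltas:
    - {"slide": [0.839, -0.127, 0.03], "delta_rot": [0, 0, -0.0177], "hand": 0}
    - {"slide": [0.844, -0.079, 0.03], "delta_rot": [0, 0, -0.0177], "hand": 0}
    - {"slide": [0.847, -0.033, 0.03], "delta_rot": [0, 0, -0.0177], "hand": 0}
    - {"slide": [0.848, 0.015, 0.03], "delta_rot": [0, 0, -0.0177], "hand": 0}
    - {"slide": [0.845, 0.061, 0.03], "delta_rot": [0, 0, -0.0177], "hand": 0}

```text
time_s: 2.17
eef_pos: [0.5106, -0.026, 0.2089]
eef_rot: [0.0, 0.851, 0.526, 0.0]
wrist_force: [0.7, -0.2, -0.1]
opening: 0.001
```

Call:
drive_tool:
  deltas:
    - {"slide": [0.841, 0.109, 0.03], "delta_rot": [0, 0, -0.0177], "hand": 0}
    - {"slide": [0.833, 0.155, 0.03], "delta_rot": [0, 0, -0.0177], "hand": 0}
    - {"slide": [0.824, 0.201, 0.03], "delta_rot": [0, 0, -0.0177], "hand": 0}
    - {"slide": [0.811, 0.246, 0.03], "delta_rot": [0, 0, -0.0177], "hand": 0}
    - {"slide": [0.797, 0.291, 0.03], "delta_rot": [0, 0, -0.0177], "hand": 0}

```text
time_s: 2.8
eef_pos: [0.6292, 0.1496, 0.2011]
eef_rot: [0.0, 0.77, 0.638, -0.0]
wrist_force: [1.3, -0.7, 0.3]
opening: 0.005
```

```bash
python3 - <<'E'
from h import *
st()
for n in("wrist","top"):
    c=ctrl.camera(n); cv2.imwrite(f"pics/{n}1.png",c["frame"][:,:,::-1])
    import pickle; pickle.dump(c,open(f"{n}1.pkl","wb"))
E
```

```text
t 2.8 p [0.6292 0.1496 0.2011] rv [ 2.418  2.006 -0.   ] F [ 1.34 -0.69  0.35] op 0.005
```

View pics/wrist1.png

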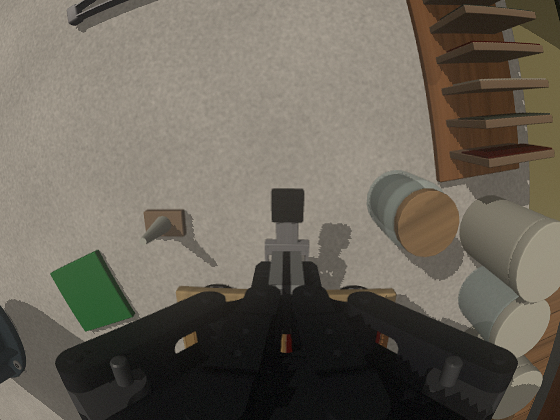

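The wrist view shows the pad at (288,205), the cone at (163,224) and the jar lid at (427,222). There is free room beside the pad. Next I ray-cast the pad from this view.

```bash
cat >> h.py <<'E'
def wray(c,uv):
    K=c["mtx"]; x=(uv[0]-K[0,2])/K[0,0]; y=(uv[1]-K[1,2])/K[1,1]; r=np.hypot(x,y)+1e-12
    d=np.array([np.sin(r)*x/r,np.sin(r)*y/r,np.cos(r)]); return -c["R"].T@c["t"], c["R"].T@d
def wonz(c,uv,z):
    o,d=wray(c,uv); return o+d*(z-o[2])/d[2]
E
python3 - <<'E'
from h import *
import pickle; c=pickle.load(open("wrist1.pkl","rb")); C=pickle.load(open("c0.pkl","rb"))
f=c["frame"].astype(int); roi=np.zeros(f.shape[:2],np.uint8); roi[175:235,260:316]=1
m=((f.max(2)<60)&(roi>0)).astype(np.uint8)
for k in cv2.findContours(m,cv2.RETR_EXTERNAL,cv2.CHAIN_APPROX_NONE)[0]:
    if cv2.contourArea(k)>100:
        r=cv2.minAreaRect(k); print(cv2.contourArea(k),r,cv2.boundingRect(k))
        for p in cv2.boxPoints(r): print(p,wonz(c,p,.07).round(4))
        ctr=np.array(r[0]); print('ctr',wonz(c,ctr,.07).round(4))
        o1,d1=wray(c,ctr)
        for n,uv in(("top",(239.9,189.1)),("side",(229.,255.5))):
            o2,d2=ray(C[n],uv); s=np.linalg.lstsq(np.c_[d1,-d2],o2-o1,rcond=None)[0]; a,b=o1+s[0]*d1,o2+s[1]*d2; print(n,((a+b)/2).round(4),np.linalg.norm(a-b).round(4))
cr=c["frame"][160:260,220:350,::-1]; cv2.imwrite("pics/wc.png",cv2.resize(cr,None,fx=5,fy=5))
E
```

```text
968.0 ((287.5, 205.5), (33.0, 31.0), 90.0) (272, 189, 32, 34)
[272. 189.] [0.6195 0.1658 0.07  ]
[303. 189.] [0.6455 0.1609 0.07  ]
[303. 222.] [0.6405 0.1319 0.07  ]
[272. 222.] [0.6138 0.137  0.07  ]
ctr [0.6299 0.1491 0.07  ]
top [0.6288 0.1483 0.065 ] 0.002
side [0.6299 0.1491 0.0704] 0.0
```

View pics/wc.png

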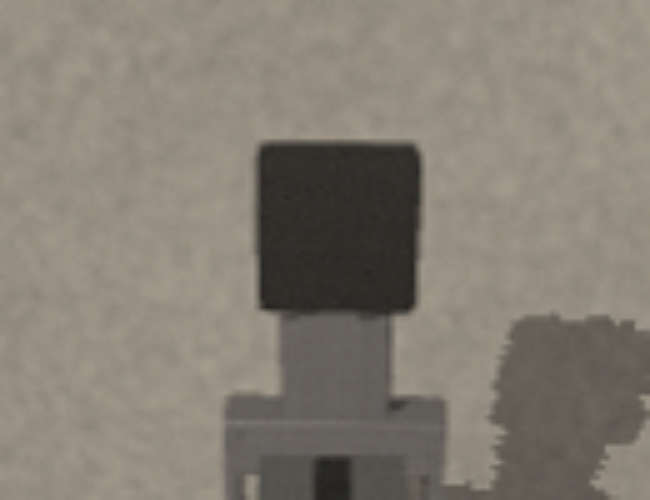

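```bash
cat >> h.py <<'E'
YAW=-10.7; D=np.array([np.sin(np.radians(10.7)),np.cos(np.radians(10.7)),0]); PAD0=np.array([.6295,.149,.0703])
Z=np.array([0,0,1.])
HG=PAD0-.08*(np.cos(.26)*D+np.sin(.26)*Z)
def pedal(th,off=0.,dtilt=0.):
    ph=.26-th; n=-np.sin(ph)*D+np.cos(ph)*Z
    return HG+.08*(np.cos(ph)*D+np.sin(ph)*Z)+off*n, tool(YAW,ph+dtilt)
def arc(ths,offs,p=None,R=None,hand=0):
    if p is None:
        o=ctrl.get_obs(); p=np.array(o["eef_pos"]); R=qR(o["eef_rot"])
    for i,(t,f) in enumerate(zip(ths,offs)):
        tp,tR=pedal(t,f); s=np.round(R.inv().apply(tp-p)/.05,3); w=np.round((R.inv()*tR).as_rotvec()/np.pi,4)
        p=p+R.apply(s*.05); R=R*Ro.from_rotvec(w*np.pi)
        print('{"slide":%s,"delta_rot":%s,"hand":%g}'%((s+0.).tolist(),(w+0.).tolist(),hand)+("," if (i+1)%5 else "\n"))
    return p,R
E
python3 - <<'E'
from h import *
print(HG)
p,R=plan(*pedal(0,.008),5)
E
```

```text
[0.61514589 0.07303303 0.04973356]
{"slide":[-0.019, 0.001, 0.49],"delta_rot":[0.0, 0.0165, 0.0002],"hand":0},
{"slide":[-0.045, 0.002, 0.489],"delta_rot":[0.0, 0.0165, 0.0002],"hand":0},
{"slide":[-0.07, 0.001, 0.486],"delta_rot":[-0.0001, 0.0164, 0.0002],"hand":0},
{"slide":[-0.095, 0.002, 0.481],"delta_rot":[0.0, 0.0165, 0.0002],"hand":0},
{"slide":[-0.119, 0.001, 0.476],"delta_rot":[0.0, 0.0165, 0.0002],"hand":0}
```

Call:
drive_tool:
  deltas:
    - {"slide": [-0.02, 0, 0.49], "delta_rot": [0, 0.0165, 0], "hand": 0}
    - {"slide": [-0.045, 0, 0.49], "delta_rot": [0, 0.0165, 0], "hand": 0}
    - {"slide": [-0.07, 0, 0.486], "delta_rot": [0, 0.0165, 0], "hand": 0}
    - {"slide": [-0.095, 0, 0.48], "delta_rot": [0, 0.0165, 0], "hand": 0}
    - {"slide": [-0.12, 0, 0.476], "delta_rot": [0, 0.0165, 0], "hand": 0}

```text
time_s: 3.52
eef_pos: [0.6273, 0.1429, 0.0781]
eef_rot: [-0.083, 0.764, 0.632, 0.1]
wrist_force: [-0.4, 0.1, -0.8]
opening: -0.002
```

```bash
python3 - <<'E'
from h import *
st(); print(pedal(0,.008)[0], pedal(0)[1].as_rotvec())
for n in("wrist","side"):
    c=ctrl.camera(n); cv2.imwrite(f"pics/{n}2.png",c["frame"][:,:,::-1])
st()
print("arc")
# approach to contact then th to .2
p,R=arc([0,0.0,.04,.08,.12],[.005,.001,0,0,0])
E
```

```text
t 3.52 p [0.6273 0.1429 0.0781] rv [-2.282 -1.887 -0.299] F [-0.38  0.06 -0.78] op -0.002
[0.62911815 0.14697911 0.07803112] [-2.27984286 -1.8894036  -0.29806054]
t 3.62 p [0.6247 0.142  0.0752] rv [-2.282 -1.883 -0.29 ] F [-0.95 -0.11 -0.74] op -0.002
arc
{"slide":[0.125, 0.069, 0.034],"delta_rot":[-0.0018, 0.0005, -0.0016],"hand":0},
{"slide":[0.0, 0.0, 0.08],"delta_rot":[0.0, 0.0, 0.0],"hand":0},
{"slide":[-0.002, 0.0, 0.084],"delta_rot":[0.0, -0.0127, 0.0],"hand":0},
{"slide":[-0.001, 0.0, 0.064],"delta_rot":[0.0, -0.0127, 0.0],"hand":0},
{"slide":[-0.001, 0.0, 0.064],"delta_rot":[0.0, -0.0128, 0.0],"hand":0}
```

View pics/wrist2.png

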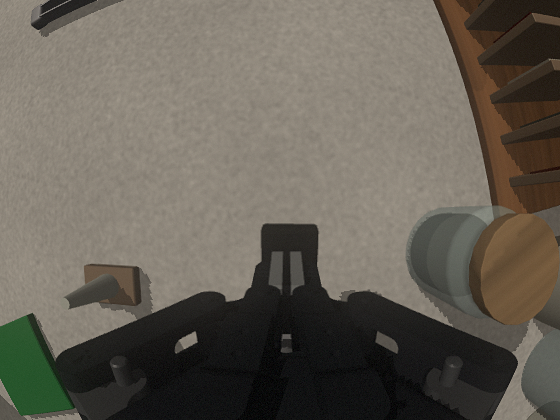

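The fingertips are centred over the pad at (290,240) but the arm is still settling. I let it settle for one call.

Call:
drive_tool:
  deltas:
    - {"slide": [0, 0, 0], "delta_rot": [0, 0, 0], "hand": 0}
    - {"slide": [0, 0, 0], "delta_rot": [0, 0, 0], "hand": 0}
    - {"slide": [0, 0, 0], "delta_rot": [0, 0, 0], "hand": 0}
    - {"slide": [0, 0, 0], "delta_rot": [0, 0, 0], "hand": 0}
    - {"slide": [0, 0, 0], "delta_rot": [0, 0, 0], "hand": 0}

```text
time_s: 4.25
eef_pos: [0.6277, 0.1437, 0.0789]
eef_rot: [-0.082, 0.764, 0.632, 0.1]
wrist_force: [-0.4, -0.5, 0.5]
opening: -0.001
```

```bash
python3 - <<'E'
from h import *
st(); print(pedal(0,.008)[0], pedal(0)[1].as_rotvec())
p,R=arc([0,0.0,.04,.08,.12],[.005,.001,0,0,0])
E
```

```text
t 4.25 p [0.6277 0.1437 0.0789] rv [-2.281 -1.889 -0.298] F [-0.36 -0.46  0.49] op -0.001
[0.62911815 0.14697911 0.07803112] [-2.27984286 -1.8894036  -0.29806054]
{"slide":[0.062, 0.016, 0.095],"delta_rot":[0.0002, 0.0003, -0.0002],"hand":0},
{"slide":[0.0, 0.0, 0.08],"delta_rot":[0.0, 0.0, 0.0],"hand":0},
{"slide":[-0.001, 0.0, 0.084],"delta_rot":[0.0, -0.0128, 0.0],"hand":0},
{"slide":[-0.001, 0.0, 0.064],"delta_rot":[0.0, -0.0127, 0.0],"hand":0},
{"slide":[-0.001, 0.0, 0.064],"delta_rot":[0.0, -0.0127, 0.0],"hand":0}
```

Call:
drive_tool:
  deltas:
    - {"slide": [0.062, 0.015, 0.095], "delta_rot": [0, 0, 0], "hand": 0}
    - {"slide": [0, 0, 0.07], "delta_rot": [0, 0, 0], "hand": 0}
    - {"slide": [0, 0, 0.05], "delta_rot": [0, -0.01, 0], "hand": 0}
    - {"slide": [0, 0, 0.05], "delta_rot": [0, -0.01, 0], "hand": 0}
    - {"slide": [0, 0, 0.05], "delta_rot": [0, -0.01, 0], "hand": 0}

```text
time_s: 4.88
eef_pos: [0.6299, 0.1501, 0.0643]
eef_rot: [-0.051, 0.768, 0.636, 0.063]
wrist_force: [-0.2, -0.5, 3.7]
opening: -0.002
```

```bash
python3 - <<'E'
from h import *
o=st(); v=o["eef_pos"]-HG; print("r",np.hypot(v@D,v[2]),"theta",.26-np.arctan2(v[2],v@D),"x err",v@np.array([D[1],-D[0],0]))
p,R=arc([.13,.16,.19,.21,.23],[0]*5)
E
```

```text
t 4.88 p [0.6299 0.1501 0.0643] rv [-2.336 -1.934 -0.191] F [-0.19 -0.55  3.7 ] op -0.002
r 0.07982469321072756 theta 0.07618009166063583 x err 0.00023704518517947415
{"slide":[0.003, -0.005, 0.086],"delta_rot":[0.0003, -0.0103, -0.0002],"hand":0},
{"slide":[-0.001, 0.0, 0.048],"delta_rot":[0.0, -0.0096, 0.0],"hand":0},
{"slide":[0.0, 0.0, 0.048],"delta_rot":[0.0, -0.0095, 0.0],"hand":0},
{"slide":[-0.001, 0.0, 0.032],"delta_rot":[0.0, -0.0064, 0.0],"hand":0},
{"slide":[0.0, 0.0, 0.032],"delta_rot":[0.0, -0.0064, 0.0],"hand":0}
```

Call:
drive_tool:
  deltas:
    - {"slide": [0, 0, 0.045], "delta_rot": [0, -0.009, 0], "hand": 0}
    - {"slide": [0, 0, 0.045], "delta_rot": [0, -0.009, 0], "hand": 0}
    - {"slide": [0, 0, 0.045], "delta_rot": [0, -0.009, 0], "hand": 0}
    - {"slide": [0, 0, 0.045], "delta_rot": [0, -0.009, 0], "hand": 0}
    - {"slide": [0, 0, 0.045], "delta_rot": [0, -0.009, 0], "hand": 0}

```text
time_s: 5.5
eef_pos: [0.63, 0.1514, 0.053]
eef_rot: [-0.007, 0.77, 0.638, 0.009]
wrist_force: [0.6, 0.2, 3.9]
opening: 0.004
```

```bash
cat >>h.py <<'E'
def pst():
    o=st(); v=o["eef_pos"]-HG; print("r",np.hypot(v@D,v[2]).round(4),"theta",(.26-np.arctan2(v[2],v@D)).round(4),"xerr",(v@np.array([D[1],-D[0],0])).round(4),"tilt th",(.26-np.arcsin(qR(o["eef_rot"]).apply([0,0,1])@D)).round(3))
E
python3 -c "
from h import *
pst()"
```

```text
t 5.5 p [0.63   0.1514 0.053 ] rv [-2.409 -1.995 -0.027] F [0.55 0.18 3.9 ] op 0.004
r 0.0798 theta 0.2192 xerr 0.0001 tilt th 0.238
```

Free travel so far, at about 4 N. Now I step 1.2 mm per row.

Call:
drive_tool:
  deltas:
    - {"slide": [0, 0, 0.024], "delta_rot": [0, -0.004, 0], "hand": 0}
    - {"slide": [0, 0, 0.024], "delta_rot": [0, -0.005, 0], "hand": 0}
    - {"slide": [0, 0, 0.024], "delta_rot": [0, -0.005, 0], "hand": 0}
    - {"slide": [0, 0, 0.024], "delta_rot": [0, -0.005, 0], "hand": 0}
    - {"slide": [0, 0, 0.024], "delta_rot": [0, -0.005, 0], "hand": 0}

```text
time_s: 6.12
eef_pos: [0.6299, 0.1514, 0.0471]
eef_rot: [0.017, 0.77, 0.637, -0.02]
wrist_force: [0.3, 1.7, 6.5]
opening: -0.003
```

```bash
python3 -c "
from h import *
pst()"
```

```text
t 6.12 p [0.6299 0.1514 0.0471] rv [ 2.394  1.981 -0.063] F [0.27 1.72 6.45] op -0.003
r 0.0798 theta 0.2932 xerr -0.0001 tilt th 0.313
```

Call:
drive_tool:
  deltas:
    - {"slide": [0, 0, 0.014], "delta_rot": [0, -0.003, 0], "hand": 0}
    - {"slide": [0, 0, 0.014], "delta_rot": [0, -0.003, 0], "hand": 0}
    - {"slide": [0, 0, 0.014], "delta_rot": [0, -0.003, 0], "hand": 0}
    - {"slide": [0, 0, 0.012], "delta_rot": [0, -0.002, 0], "hand": 0}
    - {"slide": [0, 0, 0], "delta_rot": [0, 0, 0], "hand": 0}

```text
time_s: 6.75
eef_pos: [0.63, 0.1513, 0.0457]
eef_rot: [0.028, 0.769, 0.637, -0.033]
wrist_force: [-2.6, 1.2, 11.6]
opening: -0.001
```

```bash
python3 -c "
from h import *
pst()
ctrl.camera('side');pst()"
```

```text
t 6.75 p [0.63   0.1513 0.0457] rv [ 2.375  1.967 -0.103] F [-2.63  1.23 11.64] op -0.001
r 0.0798 theta 0.3104 xerr 0.0001 tilt th 0.347
t 6.8 p [0.63   0.1513 0.0456] rv [ 2.376  1.967 -0.103] F [-2.2   1.06 11.64] op -0.004
r 0.0798 theta 0.3113 xerr 0.0001 tilt th 0.347
```

Firm at 11.6 N. I let go straight up along the tool axis.

Call:
drive_tool:
  deltas:
    - {"slide": [0, 0, -0.05], "delta_rot": [0, 0, 0], "hand": 0}
    - {"slide": [0, 0, -0.1], "delta_rot": [0, 0, 0], "hand": 0}
    - {"slide": [0, 0, -0.4], "delta_rot": [0, 0, 0], "hand": 0}
    - {"slide": [0, 0, -0.8], "delta_rot": [0, 0.01, 0], "hand": 0}
    - {"slide": [0, 0, -0.8], "delta_rot": [0, 0.01, 0], "hand": 0}

```text
time_s: 7.42
eef_pos: [0.6312, 0.1593, 0.1535]
eef_rot: [0.007, 0.77, 0.638, -0.009]
wrist_force: [0.1, -0.3, 0.5]
opening: -0.002
```

```bash
python3 - <<'E'
from h import *
import pickle
pst()
C={n:ctrl.camera(n) for n in("wrist","top","side")}; pickle.dump(C,open("c3.pkl","wb"))
for n,c in C.items(): cv2.imwrite(f"pics/{n}3.png",c["frame"][:,:,::-1])
E
```

```text
t 7.42 p [0.6312 0.1593 0.1535] rv [ 2.408  1.995 -0.027] F [ 0.14 -0.26  0.48] op -0.002
r 0.1359 theta -0.6089 xerr -0.0002 tilt th 0.283
```

View pics/wrist3.png

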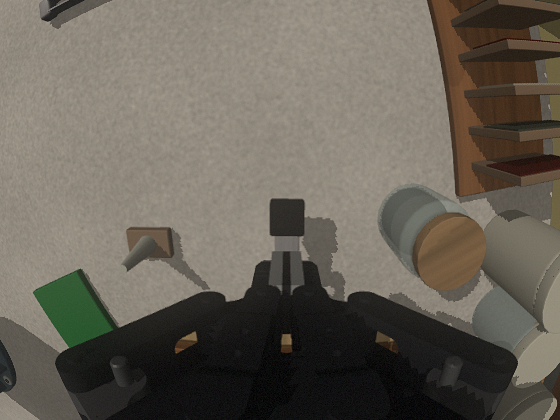

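View pics/side3.png

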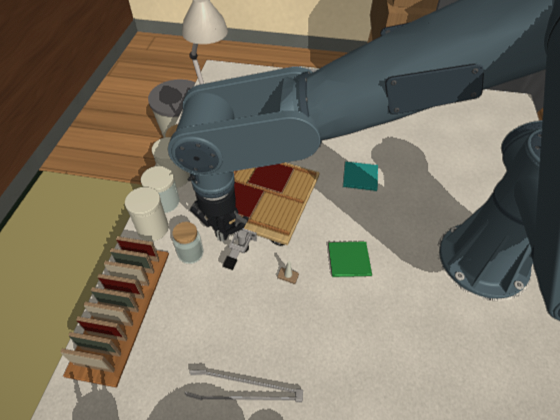

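View pics/top3.png

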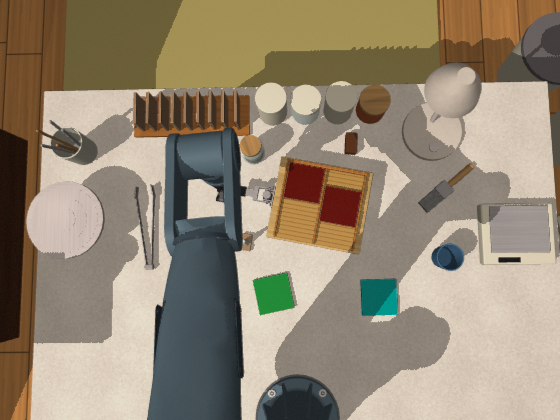

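The side, top and wrist views show the pedal down and staying, and the trolley unmoved, with the pad at wrist (287,217). Next I go behind the tile that is out of line.

```bash
cat >>h.py <<'E'
ORG=np.array([.5852,-.0719,0]); E_=np.array([D[1],-D[0],0])
def tw(x,y,z): return ORG+x*E_+y*D+z*Z
def wt(p): v=np.asarray(p)-ORG; return np.array([v@E_,v@D,p[2]]).round(4)
E
python3 - <<'E'
from h import *
plan(tw(-.09,-.054,.12),tool(YAW),10)
import pickle; c=pickle.load(open("c3.pkl","rb"))
for n in("top","side"):
    f=c[n]["frame"].astype(int); m=((f[...,0]>50)&(f[...,1]<30)&(f[...,2]<40)).astype(np.uint8)
    for a,r,q in quads(c,m,300): print(n,a,[wt(onz(c[n],p,.075)) [:2].tolist() for p in q])
E
```

```text
{"slide":[-0.578, -0.189, 0.084],"delta_rot":[0.0002, 0.0007, 0.0],"hand":0},
{"slide":[-0.579, -0.189, 0.082],"delta_rot":[0.0002, 0.0007, -0.0001],"hand":0},
{"slide":[-0.578, -0.189, 0.081],"delta_rot":[0.0002, 0.0007, 0.0],"hand":0},
{"slide":[-0.579, -0.189, 0.08],"delta_rot":[0.0002, 0.0007, -0.0001],"hand":0},
{"slide":[-0.578, -0.189, 0.079],"delta_rot":[0.0003, 0.0007, 0.0],"hand":0}

{"slide":[-0.579, -0.189, 0.078],"delta_rot":[0.0002, 0.0007, -0.0001],"hand":0},
{"slide":[-0.579, -0.189, 0.077],"delta_rot":[0.0002, 0.0007, 0.0],"hand":0},
{"slide":[-0.58, -0.189, 0.075],"delta_rot":[0.0002, 0.0007, -0.0001],"hand":0},
{"slide":[-0.579, -0.19, 0.075],"delta_rot":[0.0002, 0.0007, 0.0],"hand":0},
{"slide":[-0.58, -0.189, 0.073],"delta_rot":[0.0002, 0.0007, -0.0001],"hand":0}

top 1140.0 [[0.0485, -0.0079], [-0.0437, -0.0069], [-0.0466, -0.1008], [0.0453, -0.1024]]
top 1122.5 [[0.0948, 0.1003], [0.0016, 0.1006], [0.0008, 0.0089], [0.0909, 0.0075]]
side 564.0 [[0.0845, 0.0081], [0.0348, 0.0999], [0.0046, 0.0987], [0.0039, 0.0116]]
side 703.5 [[-0.0399, -0.0963], [0.045, -0.0677], [0.0504, -0.009], [-0.041, -0.0058]]
```

Call:
drive_tool:
  deltas:
    - {"slide": [-0.578, -0.189, 0.03], "delta_rot": [0, 0.0007, 0], "hand": 0}
    - {"slide": [-0.578, -0.189, 0.05], "delta_rot": [0, 0.0007, 0], "hand": 0}
    - {"slide": [-0.578, -0.189, 0.08], "delta_rot": [0, 0.0007, 0], "hand": 0}
    - {"slide": [-0.578, -0.189, 0.08], "delta_rot": [0, 0.0007, 0], "hand": 0}
    - {"slide": [-0.578, -0.189, 0.08], "delta_rot": [0, 0.0007, 0], "hand": 0}

```text
time_s: 8.2
eef_pos: [0.5565, 0.025, 0.1375]
eef_rot: [0.003, 0.77, 0.638, -0.006]
wrist_force: [0.4, 0.3, 0.5]
opening: -0.004
```

Call:
drive_tool:
  deltas:
    - {"slide": [-0.578, -0.189, 0.08], "delta_rot": [0, 0.0007, 0], "hand": 0}
    - {"slide": [-0.578, -0.189, 0.08], "delta_rot": [0, 0.0007, 0], "hand": 0}
    - {"slide": [-0.578, -0.189, 0.08], "delta_rot": [0, 0.0007, 0], "hand": 0}
    - {"slide": [-0.578, -0.189, 0.08], "delta_rot": [0, 0.0007, 0], "hand": 0}
    - {"slide": [-0.578, -0.189, 0.08], "delta_rot": [0, 0.0007, 0], "hand": 0}

```text
time_s: 8.82
eef_pos: [0.4832, -0.1081, 0.1188]
eef_rot: [-0.0, 0.77, 0.638, -0.001]
wrist_force: [0.1, 0.1, -0.5]
opening: 0.0
```

Call:
drive_tool:
  deltas:
    - {"slide": [0, 0, 0], "delta_rot": [0, 0, 0], "hand": 0}
    - {"slide": [0, 0, 0], "delta_rot": [0, 0, 0], "hand": 0}
    - {"slide": [0, 0, 0], "delta_rot": [0, 0, 0], "hand": 0}
    - {"slide": [0, 0, 0], "delta_rot": [0, 0, 0], "hand": 0}
    - {"slide": [0, 0, 0], "delta_rot": [0, 0, 0], "hand": 0}

```text
time_s: 9.45
eef_pos: [0.4846, -0.1073, 0.1195]
eef_rot: [0.001, 0.77, 0.638, -0.001]
wrist_force: [-0.6, -0.2, -0.2]
opening: -0.002
```

```bash
python3 - <<'E'
from h import *
import pickle
o=st(); print(wt(o["eef_pos"]))
C={n:ctrl.camera(n) for n in("wrist","top","side")}; pickle.dump(C,open("c4.pkl","wb"))
for n,c in C.items(): cv2.imwrite(f"pics/{n}4.png",c["frame"][:,:,::-1])
plan(tw(-.087,-.054,.070),tool(YAW),5)
E
```

```text
t 9.45 p [ 0.4846 -0.1073  0.1195] rv [ 2.418e+00  2.004e+00 -2.000e-03] F [-0.57 -0.23 -0.23] op -0.002
[-0.0923 -0.0534  0.1195]
{"slide":[-0.001, 0.021, 0.198],"delta_rot":[0.0, 0.0001, -0.0001],"hand":0},
{"slide":[-0.001, 0.022, 0.198],"delta_rot":[0.0, 0.0001, 0.0],"hand":0},
{"slide":[0.0, 0.021, 0.198],"delta_rot":[0.0, 0.0001, -0.0001],"hand":0},
{"slide":[-0.001, 0.022, 0.198],"delta_rot":[0.0, 0.0001, 0.0],"hand":0},
{"slide":[-0.001, 0.021, 0.198],"delta_rot":[0.0, 0.0001, -0.0001],"hand":0}
```

View pics/wrist4.png

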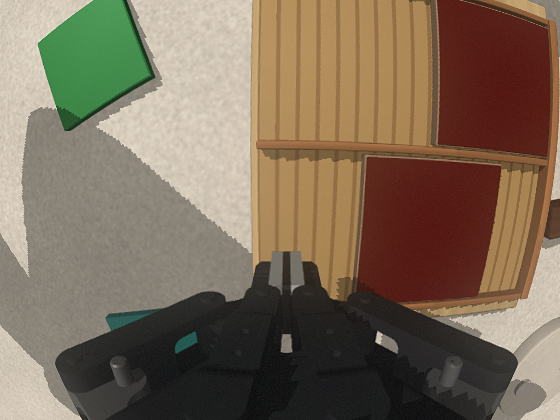

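View pics/side4.png

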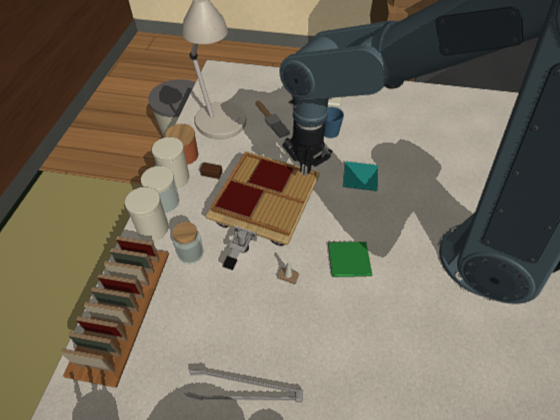

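Wrist view: the fingers at (287,260) are in the open part of the -y lane, with the tile's rear edge at about (361,225). I check the rear edge by ray and measure the gap at the stop.

```bash
python3 - <<'E'
from h import *
import pickle; c=pickle.load(open("c4.pkl","rb"))["wrist"]
for uv in((366,157),(358,297),(500,166),(481,297)): print(uv,wt(wonz(c,uv,.075)))
for uv in((547,160),(530,297),(435,20),(435,145)): print(uv,wt(wonz(c,uv,.075)))
E
```

```text
(366, 157) [-0.0463 -0.0036  0.075 ]
(358, 297) [-0.0451 -0.0951  0.075 ]
(500, 166) [ 0.0506 -0.0047  0.075 ]
(481, 297) [ 0.0544 -0.1031  0.075 ]
(547, 160) [0.098  0.0028 0.075 ]
(530, 297) [ 0.1104 -0.1099  0.075 ]
(435, 20) [-0.0015  0.0852  0.075 ]
(435, 145) [-0.002   0.0056  0.075 ]
```

Call:
drive_tool:
  deltas:
    - {"slide": [0, 0.02, 0.2], "delta_rot": [0, 0, 0], "hand": 0}
    - {"slide": [0, 0.02, 0.2], "delta_rot": [0, 0, 0], "hand": 0}
    - {"slide": [0, 0.02, 0.2], "delta_rot": [0, 0, 0], "hand": 0}
    - {"slide": [0, 0.02, 0.2], "delta_rot": [0, 0, 0], "hand": 0}
    - {"slide": [0, 0.02, 0.18], "delta_rot": [0, 0, 0], "hand": 0}

```text
time_s: 10.22
eef_pos: [0.4892, -0.1087, 0.0696]
eef_rot: [0.0, 0.77, 0.638, -0.001]
wrist_force: [-0.0, 0.5, 0.3]
opening: 0.001
```

```bash
python3 - <<'E'
from h import *
o=st(); print(wt(o["eef_pos"]))
E
```

```text
t 10.22 p [ 0.4892 -0.1087  0.0696] rv [ 2.420e+00  2.003e+00 -2.000e-03] F [-0.    0.5   0.31] op 0.001
[-0.0875 -0.054   0.0696]
```

Call:
drive_tool:
  deltas:
    - {"slide": [0, 0.06, 0], "delta_rot": [0, 0, 0], "hand": 0}
    - {"slide": [0, 0.06, 0], "delta_rot": [0, 0, 0], "hand": 0}
    - {"slide": [0, 0.06, 0], "delta_rot": [0, 0, 0], "hand": 0}
    - {"slide": [0, 0.06, 0], "delta_rot": [0, 0, 0], "hand": 0}
    - {"slide": [0, 0.06, 0], "delta_rot": [0, 0, 0], "hand": 0}

```text
time_s: 10.85
eef_pos: [0.5044, -0.1116, 0.0707]
eef_rot: [0.001, 0.77, 0.638, -0.001]
wrist_force: [0.1, 0.7, 0.1]
opening: -0.002
```

Call:
drive_tool:
  deltas:
    - {"slide": [0, 0.06, 0], "delta_rot": [0, 0, 0], "hand": 0}
    - {"slide": [0, 0.06, 0], "delta_rot": [0, 0, 0], "hand": 0}
    - {"slide": [0, 0.06, 0], "delta_rot": [0, 0, 0], "hand": 0}
    - {"slide": [0, 0.06, 0], "delta_rot": [0, 0, 0], "hand": 0}
    - {"slide": [0, 0.06, 0], "delta_rot": [0, 0, 0], "hand": 0}

```text
time_s: 11.48
eef_pos: [0.519, -0.1143, 0.0705]
eef_rot: [0.0, 0.77, 0.638, -0.001]
wrist_force: [0.6, 0.5, -0.6]
opening: 0.001
```

```bash
python3 - <<'E'
from h import *
o=st(); print(wt(o["eef_pos"]), o["wrist_force"]@E_)
c=ctrl.camera("wrist"); cv2.imwrite("pics/wrist5.png",c["frame"][:,:,::-1])
E
```

```text
t 11.47 p [ 0.519  -0.1143  0.0705] rv [ 2.419e+00  2.003e+00 -2.000e-03] F [ 0.58  0.52 -0.6 ] op 0.001
[-0.0572 -0.054   0.0705] 0.46934826687172176
```

View pics/wrist5.png

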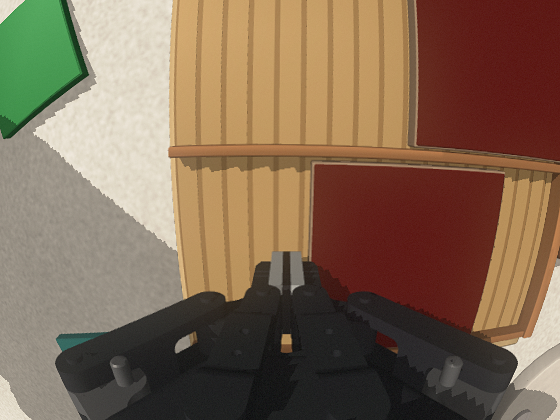

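Wrist view: the finger's front face at x≈303 px is about to touch the tile's edge at x≈312 px. I lower 2 mm and push on.

Call:
drive_tool:
  deltas:
    - {"slide": [0, 0, 0.04], "delta_rot": [0, 0, 0], "hand": 0}
    - {"slide": [0, 0.05, 0], "delta_rot": [0, 0, 0], "hand": 0}
    - {"slide": [0, 0.05, 0], "delta_rot": [0, 0, 0], "hand": 0}
    - {"slide": [0, 0.05, 0], "delta_rot": [0, 0, 0], "hand": 0}
    - {"slide": [0, 0.05, 0], "delta_rot": [0, 0, 0], "hand": 0}

```text
time_s: 12.15
eef_pos: [0.5286, -0.1161, 0.0684]
eef_rot: [0.0, 0.77, 0.638, -0.001]
wrist_force: [-2.0, 0.6, 2.5]
opening: 0.0
```

Call:
drive_tool:
  deltas:
    - {"slide": [0, 0.06, 0], "delta_rot": [0, 0, 0], "hand": 0}
    - {"slide": [0, 0.06, 0], "delta_rot": [0, 0, 0], "hand": 0}
    - {"slide": [0, 0.06, 0], "delta_rot": [0, 0, 0], "hand": 0}
    - {"slide": [0, 0.06, 0], "delta_rot": [0, 0, 0], "hand": 0}
    - {"slide": [0, 0.06, 0], "delta_rot": [0, 0, 0], "hand": 0}

```text
time_s: 12.78
eef_pos: [0.5435, -0.119, 0.0684]
eef_rot: [0.0, 0.77, 0.638, -0.001]
wrist_force: [-1.3, -0.1, 0.1]
opening: -0.001
```

```bash
python3 - <<'E'
from h import *
o=st(); print(wt(o["eef_pos"]), o["wrist_force"]@E_)
c=ctrl.camera("wrist"); cv2.imwrite("pics/wrist6.png",c["frame"][:,:,::-1])
E
```

```text
t 12.78 p [ 0.5435 -0.119   0.0684] rv [ 2.419e+00  2.003e+00 -2.000e-03] F [-1.31 -0.11  0.14] op -0.001
[-0.0322 -0.054   0.0684] -1.2633953380395038
```

View pics/wrist6.png

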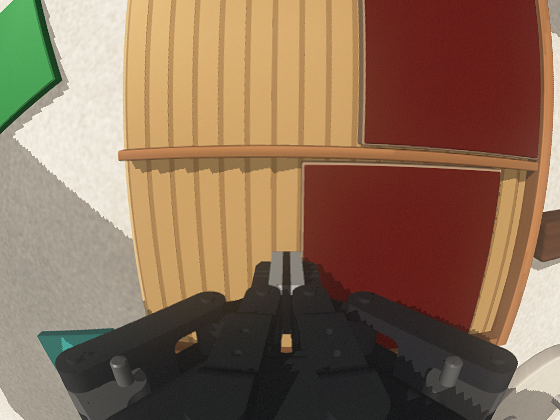

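The tile moves with the finger and its edge is at x≈303 px. The home tile's rear edge is at (362,130).

```bash
python3 - <<'E'
from h import *
im=cv2.imread("pics/wrist6.png"); 
c=ctrl.camera("wrist")
f=c["frame"].astype(int)
def edge(row): 
    m=(f[row,:,0]>60)&(f[row,:,1]<35); return np.where(m)[0].min()
for r in(200,230,100,130): 
    u=edge(r); print(r,u,wt(wonz(c,(u,r),.075)))
E
```

```text
200 359 [-0.0008 -0.0184  0.075 ]
230 339 [-0.0091 -0.0319  0.075 ]
100 397 [0.0147 0.0254 0.075 ]
130 410 [0.021  0.0128 0.075 ]
```

```bash
python3 - <<'E'
from h import *
c=ctrl.camera("wrist")
f=c["frame"].astype(int)
for r in(190,220,100,130):
    m=(f[r,:,0]>2.2*f[r,:,1]+5)&(np.arange(560)>200); u=np.where(m)[0]; u=u[[ (m[k:k+15].all()) for k in u]].min()
    print(r,u,wt(wonz(c,(u,r),.075)))
E
```

```text
190 318 [-0.0189 -0.0141  0.075 ]
220 308 [-0.0229 -0.0273  0.075 ]
100 367 [0.0013 0.0245 0.075 ]
130 365 [0.0006 0.0117 0.075 ]
```

Call:
drive_tool:
  deltas:
    - {"slide": [0, 0.06, 0], "delta_rot": [0, 0, 0], "hand": 0}
    - {"slide": [0, 0.06, 0], "delta_rot": [0, 0, 0], "hand": 0}
    - {"slide": [0, 0.06, 0], "delta_rot": [0, 0, 0], "hand": 0}
    - {"slide": [0, 0.06, 0], "delta_rot": [0, 0, 0], "hand": 0}
    - {"slide": [0, 0.06, 0], "delta_rot": [0, 0, 0], "hand": 0}

```text
time_s: 13.55
eef_pos: [0.5583, -0.1218, 0.0685]
eef_rot: [0.0, 0.77, 0.638, -0.001]
wrist_force: [-1.5, -0.2, 1.2]
opening: 0.0
```

Call:
drive_tool:
  deltas:
    - {"slide": [0, 0.024, 0], "delta_rot": [0, 0, 0], "hand": 0}
    - {"slide": [0, 0.024, 0], "delta_rot": [0, 0, 0], "hand": 0}
    - {"slide": [0, 0.024, 0], "delta_rot": [0, 0, 0], "hand": 0}
    - {"slide": [0, 0.024, 0], "delta_rot": [0, 0, 0], "hand": 0}
    - {"slide": [0, 0.02, 0], "delta_rot": [0, 0, 0], "hand": 0}

```text
time_s: 14.18
eef_pos: [0.5638, -0.1229, 0.0685]
eef_rot: [0.0, 0.77, 0.638, -0.001]
wrist_force: [-1.6, 0.7, 0.8]
opening: 0.005
```

```bash
python3 - <<'E'
from h import *
o=st(); print(wt(o["eef_pos"]), o["wrist_force"]@E_)
c=ctrl.camera("wrist"); cv2.imwrite("pics/wrist7.png",c["frame"][:,:,::-1])
E
```

```text
t 14.18 p [ 0.5638 -0.1229  0.0685] rv [ 2.419e+00  2.003e+00 -2.000e-03] F [-1.64  0.69  0.83] op 0.005
[-0.0115 -0.054   0.0685] -1.7411907713057049
```

View pics/wrist7.png

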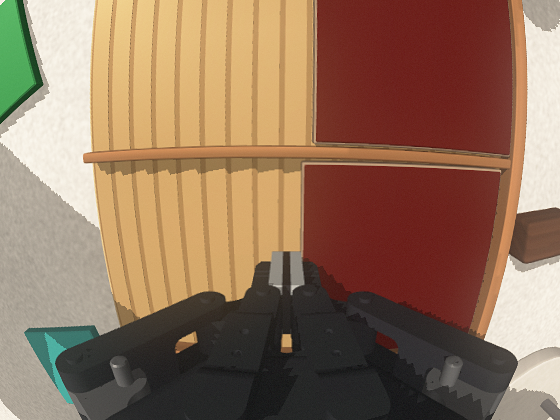

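About 4–5 mm left. I finish slowly.

Call:
drive_tool:
  deltas:
    - {"slide": [0, 0.016, 0], "delta_rot": [0, 0, 0], "hand": 0}
    - {"slide": [0, 0.016, 0], "delta_rot": [0, 0, 0], "hand": 0}
    - {"slide": [0, 0.014, 0], "delta_rot": [0, 0, 0], "hand": 0}
    - {"slide": [0, 0.012, 0], "delta_rot": [0, 0, 0], "hand": 0}
    - {"slide": [0, 0.012, 0], "delta_rot": [0, 0, 0], "hand": 0}

```text
time_s: 14.85
eef_pos: [0.5673, -0.1236, 0.0685]
eef_rot: [0.001, 0.77, 0.638, -0.001]
wrist_force: [-1.4, 0.1, 0.1]
opening: 0.002
```

Call:
drive_tool:
  deltas:
    - {"slide": [0, 0.01, 0], "delta_rot": [0, 0, 0], "hand": 0}
    - {"slide": [0, 0.01, 0], "delta_rot": [0, 0, 0], "hand": 0}
    - {"slide": [0, 0.006, 0], "delta_rot": [0, 0, 0], "hand": 0}
    - {"slide": [0, 0, 0], "delta_rot": [0, 0, 0], "hand": 0}
    - {"slide": [0, 0, 0], "delta_rot": [0, 0, 0], "hand": 0}

```text
time_s: 15.48
eef_pos: [0.5682, -0.1237, 0.0685]
eef_rot: [0.0, 0.77, 0.638, -0.001]
wrist_force: [-4.2, 0.6, 2.8]
opening: 0.002
```

```bash
python3 - <<'E'
from h import *
o=st(); print(wt(o["eef_pos"]), o["wrist_force"]@E_)
c=ctrl.camera("wrist"); cv2.imwrite("pics/wrist8.png",c["frame"][:,:,::-1])
E
```

```text
t 15.47 p [ 0.5682 -0.1237  0.0685] rv [ 2.42   2.003 -0.003] F [-4.24  0.62  2.79] op 0.002
[-0.0071 -0.054   0.0685] -4.277387337968002
```

View pics/wrist8.png

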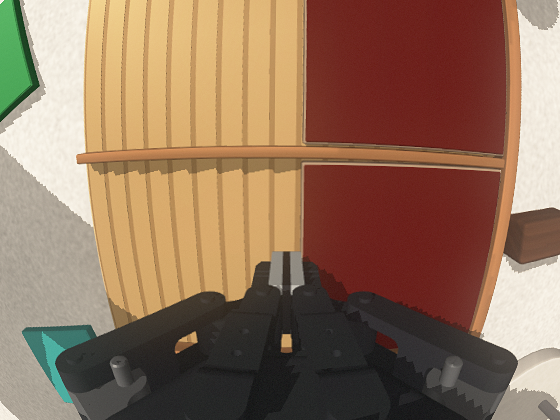

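The force rose to 4.3 N at the expected place, and the two tiles' rear edges line up (302 and 304 px). I back off and rise.

Call:
drive_tool:
  deltas:
    - {"slide": [0, -0.06, 0], "delta_rot": [0, 0, 0], "hand": 0}
    - {"slide": [0, -0.2, 0], "delta_rot": [0, 0, 0], "hand": 0}
    - {"slide": [0, -0.2, -0.2], "delta_rot": [0, 0, 0], "hand": 0}
    - {"slide": [0, 0, -0.7], "delta_rot": [0, 0, 0], "hand": 0}
    - {"slide": [0, 0, -0.9], "delta_rot": [0, 0, 0], "hand": 0}

```text
time_s: 16.15
eef_pos: [0.5447, -0.1189, 0.1592]
eef_rot: [-0.0, 0.77, 0.638, -0.001]
wrist_force: [0.9, -0.8, 0.4]
opening: -0.001
```

```bash
python3 - <<'E'
from h import *
import pickle
o=st(); print(wt(o["eef_pos"]))
C={n:ctrl.camera(n) for n in("wrist","top","side")}; pickle.dump(C,open("c9.pkl","wb"))
for n,c in C.items(): cv2.imwrite(f"pics/{n}9.png",c["frame"][:,:,::-1])
c=C["side"]["frame"][140:300,160:330,::-1]; cv2.imwrite("pics/sidec9.png",cv2.resize(c,None,fx=3.7,fy=3.7,interpolation=cv2.INTER_CUBIC))
E
```

```text
t 16.15 p [ 0.5447 -0.1189  0.1592] rv [-2.42  -2.003  0.003] F [ 0.94 -0.77  0.43] op -0.001
[-0.0311 -0.0537  0.1592]
```

View pics/wrist9.png

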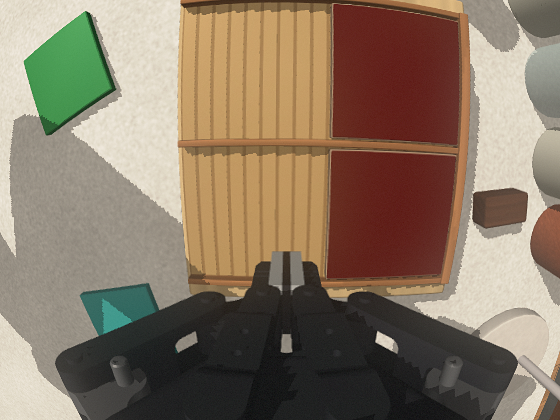

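View pics/sidec9.png

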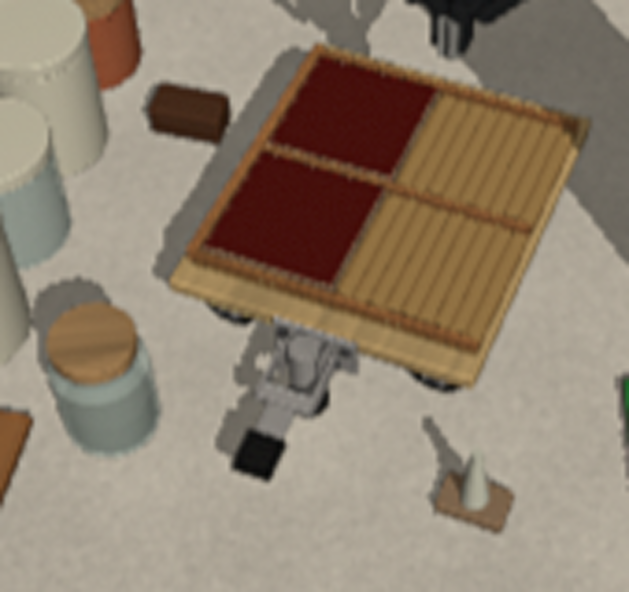

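The wrist and side views show both tiles butting the stop in line, with the trolley in the same pixels and the pedal still down at side-crop (259,453). Next I hover above the pad with the jaws part open, in order to grip it by its sides.

```bash
python3 - <<'E'
from h import *
import pickle
C=pickle.load(open("c9.pkl","rb")); 
uv={}
for n,(u,v) in(("top",(237,190)),("side",(230,262))):
    f=C[n]["frame"].astype(int); m=np.zeros(f.shape[:2],np.uint8); s=np.s_[v-14:v+14,u-14:u+14]; m[s]=f.max(2)[s]<45
    k=max(cv2.findContours(m,cv2.RETR_EXTERNAL,cv2.CHAIN_APPROX_NONE)[0],key=cv2.contourArea); r=cv2.minAreaRect(k); uv[n]=r[0]; print(n,r)
P,e=tri(C["top"],uv["top"],C["side"],uv["side"]); print("pad",P,e,wt(P),"expect",pedal(.315)[0])
plan(pedal(.31,.10)[0],pedal(.31)[1],10,hand=.6)
E
```

```text
top ((240.08106994628906, 190.5135040283203), (9.206343650817871, 8.548747062683105), 9.462322235107422)
side ((229.37930297851562, 262.4482727050781), (10.241904258728027, 11.029742240905762), 23.198589324951172)
pad [0.62898557 0.15134202 0.04193146] 0.003349759478529225 [0.0016 0.2275 0.0419] expect [0.62997676 0.15152318 0.04533577]
{"slide":[0.575, 0.06, 0.032],"delta_rot":[0.0002, -0.0015, 0.0],"hand":0.6},
{"slide":[0.574, 0.06, 0.029],"delta_rot":[0.0003, -0.0015, -0.0001],"hand":0.6},
{"slide":[0.575, 0.06, 0.027],"delta_rot":[0.0002, -0.0015, 0.0],"hand":0.6},
{"slide":[0.575, 0.06, 0.023],"delta_rot":[0.0002, -0.0015, -0.0001],"hand":0.6},
{"slide":[0.575, 0.06, 0.021],"delta_rot":[0.0002, -0.0014, 0.0],"hand":0.6}

{"slide":[0.576, 0.061, 0.019],"delta_rot":[0.0003, -0.0015, 0.0],"hand":0.6},
{"slide":[0.575, 0.06, 0.015],"delta_rot":[0.0002, -0.0015, -0.0001],"hand":0.6},
{"slide":[0.575, 0.061, 0.013],"delta_rot":[0.0002, -0.0015, 0.0],"hand":0.6},
{"slide":[0.576, 0.06, 0.01],"delta_rot":[0.0002, -0.0015, -0.0001],"hand":0.6},
{"slide":[0.575, 0.061, 0.008],"delta_rot":[0.0003, -0.0015, 0.0],"hand":0.6}
```

Call:
drive_tool:
  deltas:
    - {"slide": [0.575, 0.06, 0], "delta_rot": [0, -0.0015, 0], "hand": 0}
    - {"slide": [0.575, 0.06, 0.02], "delta_rot": [0, -0.0015, 0], "hand": 0}
    - {"slide": [0.575, 0.06, 0.02], "delta_rot": [0, -0.0015, 0], "hand": 0}
    - {"slide": [0.575, 0.06, 0.02], "delta_rot": [0, -0.0015, 0], "hand": 0}
    - {"slide": [0.575, 0.06, 0.02], "delta_rot": [0, -0.0015, 0], "hand": 0.6}

```text
time_s: 16.92
eef_pos: [0.5866, 0.02, 0.1518]
eef_rot: [0.007, 0.77, 0.638, -0.01]
wrist_force: [0.7, -0.6, 0.6]
opening: 0.197
```

Call:
drive_tool:
  deltas:
    - {"slide": [0.575, 0.06, 0.02], "delta_rot": [0, -0.0015, 0], "hand": 0.6}
    - {"slide": [0.575, 0.06, 0.015], "delta_rot": [0, -0.0015, 0], "hand": 0.6}
    - {"slide": [0.575, 0.06, 0.013], "delta_rot": [0, -0.0015, 0], "hand": 0.6}
    - {"slide": [0.575, 0.06, 0.01], "delta_rot": [0, -0.0015, 0], "hand": 0.6}
    - {"slide": [0.575, 0.06, 0.01], "delta_rot": [0, -0.0015, 0], "hand": 0.6}

```text
time_s: 17.55
eef_pos: [0.6282, 0.158, 0.1432]
eef_rot: [0.015, 0.77, 0.637, -0.02]
wrist_force: [1.0, -0.1, -0.4]
opening: 0.6
```

Call:
drive_tool:
  deltas:
    - {"slide": [0, 0, 0], "delta_rot": [0, 0, 0], "hand": 0.6}
    - {"slide": [0, 0, 0], "delta_rot": [0, 0, 0], "hand": 0.6}
    - {"slide": [0, 0, 0], "delta_rot": [0, 0, 0], "hand": 0.6}
    - {"slide": [0, 0, 0], "delta_rot": [0, 0, 0], "hand": 0.6}
    - {"slide": [0, 0, 0], "delta_rot": [0, 0, 0], "hand": 0.6}

```text
time_s: 18.18
eef_pos: [0.6291, 0.1567, 0.1447]
eef_rot: [0.016, 0.77, 0.637, -0.019]
wrist_force: [0.5, -0.4, 0.3]
opening: 0.601
```

```bash
python3 - <<'E'
from h import *
import pickle
pst()
c=ctrl.camera("wrist"); cv2.imwrite("pics/wrist10.png",c["frame"][:,:,::-1]); pickle.dump(c,open("w10.pkl","wb"))
plan(pedal(.313,-.022)[0],pedal(.313)[1],10,hand=.6)
E
```

```text
t 18.18 p [0.6291 0.1567 0.1447] rv [ 2.396  1.982 -0.058] F [ 0.45 -0.39  0.31] op 0.601
r 0.1273 theta -0.5819 xerr -0.0018 tilt th 0.309
{"slide":[-0.001, 0.004, 0.243],"delta_rot":[0.0, -0.0001, -0.0001],"hand":0.6},
{"slide":[0.0, 0.003, 0.242],"delta_rot":[0.0, -0.0002, 0.0],"hand":0.6},
{"slide":[-0.001, 0.004, 0.243],"delta_rot":[0.0, -0.0001, -0.0001],"hand":0.6},
{"slide":[0.0, 0.003, 0.243],"delta_rot":[0.0, -0.0002, 0.0],"hand":0.6},
{"slide":[0.0, 0.004, 0.242],"delta_rot":[0.0, -0.0001, -0.0001],"hand":0.6}

{"slide":[0.0, 0.004, 0.243],"delta_rot":[0.0, -0.0001, 0.0],"hand":0.6},
{"slide":[0.0, 0.003, 0.243],"delta_rot":[0.0, -0.0002, -0.0001],"hand":0.6},
{"slide":[0.0, 0.004, 0.242],"delta_rot":[0.0, -0.0001, 0.0],"hand":0.6},
{"slide":[0.0, 0.004, 0.243],"delta_rot":[0.0, -0.0002, -0.0001],"hand":0.6},
{"slide":[0.0, 0.003, 0.243],"delta_rot":[0.0, -0.0001, 0.0],"hand":0.6}
```

View pics/wrist10.png

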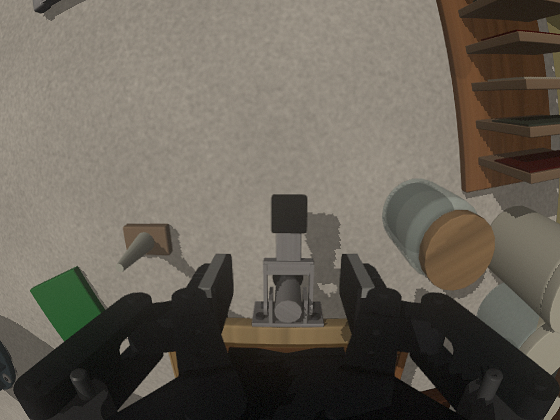

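Wrist view: the open jaws are centred at about x=287, with the pad at (290,213), the cone at (148,240) and the jar lid at (457,249). Both sides are free.

```bash
python3 - <<'E'
from h import *
import pickle
c=pickle.load(open("w10.pkl","rb")); f=c["frame"].astype(int)
m=np.zeros(f.shape[:2],np.uint8); s=np.s_[185:240,262:318]; m[s]=f.max(2)[s]<60
k=max(cv2.findContours(m,cv2.RETR_EXTERNAL,cv2.CHAIN_APPROX_NONE)[0],key=cv2.contourArea); x,y,w,h=cv2.boundingRect(k); print(x,y,w,h)
for u,v in((x,y+h/2),(x+w-1,y+h/2),(x+w/2-.5,y+h/2),(x+w/2-.5,y),(x+w/2-.5,y+h)):
    P=wonz(c,(u,v),.0445); q=P-HG; print(P.round(4),"x",(q@E_).round(4),"d",(q@D).round(4))
E
```

```text
272 195 35 39
[0.617  0.1541 0.0445] x -0.0132 d 0.08
[0.6428 0.1492 0.0445] x 0.013 d 0.0799
[0.6299 0.1516 0.0445] x -0.0001 d 0.08
[0.6328 0.1669 0.0445] x -0.0001 d 0.0955
[0.6269 0.1358 0.0445] x -0.0001 d 0.0638
```

Call:
drive_tool:
  deltas:
    - {"slide": [0, 0.012, 0.24], "delta_rot": [0, 0, 0], "hand": 0.6}
    - {"slide": [0, 0.012, 0.24], "delta_rot": [0, 0, 0], "hand": 0.6}
    - {"slide": [0, 0.012, 0.24], "delta_rot": [0, 0, 0], "hand": 0.6}
    - {"slide": [0, 0, 0.24], "delta_rot": [0, 0, 0], "hand": 0.6}
    - {"slide": [0, 0, 0.24], "delta_rot": [0, 0, 0], "hand": 0.6}

```text
time_s: 18.85
eef_pos: [0.6301, 0.154, 0.0835]
eef_rot: [0.015, 0.77, 0.637, -0.019]
wrist_force: [-0.4, 0.6, -0.6]
opening: 0.604
```

```bash
python3 - <<'E'
from h import *
pst()
c=ctrl.camera("wrist"); cv2.imwrite("pics/wrist11.png",c["frame"][:,:,::-1])
plan(pedal(.313,-.022)[0],pedal(.313)[1],5,hand=.6)
E
```

```text
t 18.85 p [0.6301 0.154  0.0835] rv [ 2.396  1.983 -0.059] F [-0.43  0.64 -0.64] op 0.604
r 0.089 theta -0.1297 xerr -0.0003 tilt th 0.309
{"slide":[-0.001, 0.006, 0.233],"delta_rot":[-0.0002, -0.0002, -0.0001],"hand":0.6},
{"slide":[-0.001, 0.007, 0.233],"delta_rot":[-0.0002, -0.0002, 0.0],"hand":0.6},
{"slide":[-0.001, 0.006, 0.233],"delta_rot":[-0.0002, -0.0003, -0.0001],"hand":0.6},
{"slide":[-0.001, 0.005, 0.233],"delta_rot":[-0.0002, -0.0002, -0.0001],"hand":0.6},
{"slide":[-0.001, 0.006, 0.233],"delta_rot":[-0.0002, -0.0002, 0.0],"hand":0.6}
```

View pics/wrist11.png

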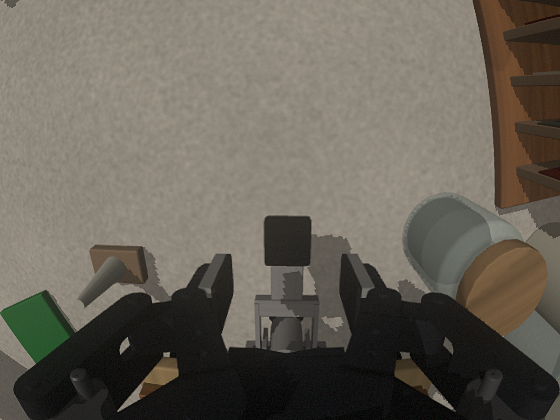

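Clear on both sides and the pad is centred at (288,240). I descend and close.

Call:
drive_tool:
  deltas:
    - {"slide": [0, 0.004, 0.24], "delta_rot": [0, 0, 0], "hand": 0.6}
    - {"slide": [0, 0.002, 0.24], "delta_rot": [0, 0, 0], "hand": 0.6}
    - {"slide": [0, 0, 0.24], "delta_rot": [0, 0, 0], "hand": 0.6}
    - {"slide": [0, 0, 0.24], "delta_rot": [0, 0, 0], "hand": 0.6}
    - {"slide": [0, 0, 0.18], "delta_rot": [0, 0, 0], "hand": 0.6}

```text
time_s: 19.52
eef_pos: [0.6297, 0.1512, 0.0267]
eef_rot: [0.015, 0.77, 0.637, -0.019]
wrist_force: [0.2, 0.2, -0.3]
opening: 0.601
```

```bash
python3 - <<'E'
from h import *
pst(); print(pedal(.313,-.022)[0])
c=ctrl.camera("wrist"); cv2.imwrite("pics/wrist12.png",c["frame"][:,:,::-1])
E
```

```text
t 19.52 p [0.6297 0.1512 0.0267] rv [ 2.396  1.983 -0.059] F [ 0.16  0.25 -0.27] op 0.601
r 0.0828 theta 0.5425 xerr -0.0002 tilt th 0.309
[0.62976198 0.15038648 0.02352643]
```

View pics/wrist12.png

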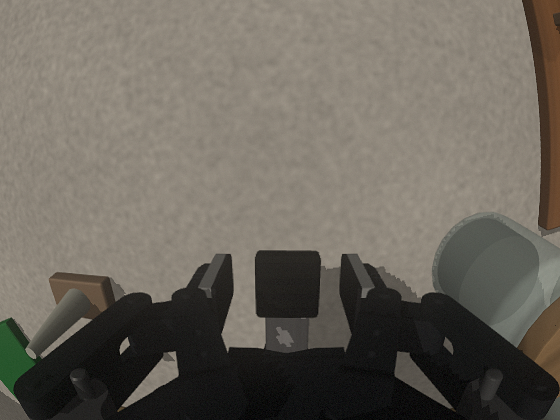

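The pad is squarely between the jaws. I lower 3 mm and close.

Call:
drive_tool:
  deltas:
    - {"slide": [0, 0, 0.06], "delta_rot": [0, 0, 0], "hand": 0.6}
    - {"slide": [0, 0, 0], "delta_rot": [0, 0, 0], "hand": 0.45}
    - {"slide": [0, 0, 0], "delta_rot": [0, 0, 0], "hand": 0.4}
    - {"slide": [0, 0, 0], "delta_rot": [0, 0, 0], "hand": 0.36}
    - {"slide": [0, 0, 0], "delta_rot": [0, 0, 0], "hand": 0.34}

```text
time_s: 20.2
eef_pos: [0.6302, 0.1511, 0.025]
eef_rot: [0.016, 0.77, 0.637, -0.019]
wrist_force: [0.6, -0.0, 0.9]
opening: 0.341
```

Call:
drive_tool:
  deltas:
    - {"slide": [0, 0, 0], "delta_rot": [0, 0, 0], "hand": 0.3}
    - {"slide": [0, 0, 0], "delta_rot": [0, 0, 0], "hand": 0.2}
    - {"slide": [0, 0, 0], "delta_rot": [0, 0, 0], "hand": 0}
    - {"slide": [0, 0, 0], "delta_rot": [0, 0, 0], "hand": 0}
    - {"slide": [0, 0, 0], "delta_rot": [0, 0, 0], "hand": 0}

```text
time_s: 20.82
eef_pos: [0.6302, 0.1511, 0.0251]
eef_rot: [0.016, 0.77, 0.637, -0.019]
wrist_force: [-1.4, -0.3, 4.7]
opening: 0.313
```

```bash
python3 - <<'E'
from h import *
pst(); o=ctrl.get_obs(); p0=np.array(o["eef_pos"]);R0=qR(o["eef_rot"])
# rotate rigidly about hinge (x axis) 
H=HG; n=20; tot=.315
p,R=p0,R0
for i in range(n):
    r=Ro.from_rotvec(E_*tot*(i+1)/n); tp=H+r.apply(p0-H); tR=r*R0
    s=np.round(R.inv().apply(tp-p)/.05,3); w=np.round((R.inv()*tR).as_rotvec()/np.pi,4); p=p+R.apply(s*.05);R=R*Ro.from_rotvec(w*np.pi); print(s,w,p.round(4))
E
```

```text
t 20.82 p [0.6302 0.1511 0.0251] rv [ 2.396  1.983 -0.058] F [-1.42 -0.34  4.71] op 0.313
r 0.0833 theta 0.5608 xerr 0.0003 tilt th 0.309
[ 0.006  0.    -0.025] [0.    0.005 0.   ] [0.6303 0.1515 0.0263]
[ 0.007  0.    -0.026] [0.    0.005 0.   ] [0.6304 0.1519 0.0276]
[ 0.006  0.    -0.025] [0.    0.005 0.   ] [0.6304 0.1522 0.0288]
[ 0.006  0.    -0.026] [0.     0.0051 0.    ] [0.6305 0.1525 0.0301]
[ 0.007  0.    -0.025] [0.    0.005 0.   ] [0.6306 0.1528 0.0314]
[ 0.006  0.    -0.026] [0.    0.005 0.   ] [0.6306 0.153  0.0327]
[ 0.006  0.    -0.025] [0.    0.005 0.   ] [0.6307 0.1533 0.034 ]
[ 0.007  0.    -0.026] [0.    0.005 0.   ] [0.6307 0.1536 0.0353]
[ 0.006  0.    -0.025] [0.0001 0.005  0.    ] [0.6307 0.1538 0.0365]
[ 0.006  0.    -0.025] [-0.     0.005  0.   ] [0.6308 0.1539 0.0378]
[ 0.007  0.    -0.026] [-0.     0.005  0.   ] [0.6308 0.1541 0.0391]
[ 0.006  0.    -0.025] [-0.      0.0051  0.    ] [0.6308 0.1543 0.0404]
[ 0.007  0.    -0.026] [-0.     0.005  0.   ] [0.6309 0.1544 0.0418]
[ 0.006  0.    -0.025] [-0.     0.005  0.   ] [0.6309 0.1545 0.043 ]
[ 0.006  0.    -0.026] [-0.     0.005  0.   ] [0.6309 0.1546 0.0444]
[ 0.007  0.    -0.025] [-0.     0.005  0.   ] [0.6309 0.1547 0.0457]
[ 0.006  0.    -0.026] [-0.     0.005  0.   ] [0.6309 0.1547 0.047 ]
[ 0.006  0.    -0.025] [0.    0.005 0.   ] [0.6309 0.1548 0.0483]
[ 0.007  0.    -0.026] [0.     0.0051 0.    ] [0.6309 0.1548 0.0496]
[ 0.006  0.    -0.025] [0.    0.005 0.   ] [0.6309 0.1548 0.0509]
```

Gripped at 27 mm opening. I lift along the arc about the hinge.

Call:
drive_tool:
  deltas:
    - {"slide": [0.008, 0, -0.034], "delta_rot": [0, 0.0067, 0], "hand": 0}
    - {"slide": [0.008, 0, -0.034], "delta_rot": [0, 0.0067, 0], "hand": 0}
    - {"slide": [0.008, 0, -0.034], "delta_rot": [0, 0.0067, 0], "hand": 0}
    - {"slide": [0.008, 0, -0.034], "delta_rot": [0, 0.0067, 0], "hand": 0}
    - {"slide": [0.008, 0, -0.034], "delta_rot": [0, 0.0067, 0], "hand": 0}

```text
time_s: 21.45
eef_pos: [0.6301, 0.1534, 0.033]
eef_rot: [-0.019, 0.77, 0.637, 0.022]
wrist_force: [1.7, 2.9, -4.2]
opening: 0.31
```

```bash
python3 -c "
from h import *
pst()"
```

```text
t 21.45 p [0.6301 0.1534 0.033 ] rv [-2.39  -1.979 -0.069] F [ 1.71  2.89 -4.23] op 0.31
r 0.0834 theta 0.4619 xerr -0.0002 tilt th 0.202
```

Moving as planned, at −4.2 N. I continue.

Call:
drive_tool:
  deltas:
    - {"slide": [0.008, 0, -0.034], "delta_rot": [0, 0.0067, 0], "hand": 0}
    - {"slide": [0.008, 0, -0.034], "delta_rot": [0, 0.0067, 0], "hand": 0}
    - {"slide": [0.008, 0, -0.034], "delta_rot": [0, 0.0067, 0], "hand": 0}
    - {"slide": [0.008, 0, -0.034], "delta_rot": [0, 0.0067, 0], "hand": 0}
    - {"slide": [0.008, 0, -0.034], "delta_rot": [0, 0.0067, 0], "hand": 0}

```text
time_s: 22.08
eef_pos: [0.6304, 0.1546, 0.0419]
eef_rot: [-0.052, 0.768, 0.636, 0.063]
wrist_force: [-0.1, 4.7, -4.0]
opening: 0.311
```

Call:
drive_tool:
  deltas:
    - {"slide": [0.008, 0, -0.034], "delta_rot": [0, 0.0067, 0], "hand": 0}
    - {"slide": [0.008, 0, -0.034], "delta_rot": [0, 0.0067, 0], "hand": 0}
    - {"slide": [0.008, 0, -0.034], "delta_rot": [0, 0.0067, 0], "hand": 0}
    - {"slide": [0.008, 0, -0.03], "delta_rot": [0, 0.006, 0], "hand": 0}
    - {"slide": [0.005, 0, -0.02], "delta_rot": [0, 0.004, 0], "hand": 0}

```text
time_s: 22.7
eef_pos: [0.6305, 0.155, 0.0499]
eef_rot: [-0.082, 0.764, 0.632, 0.099]
wrist_force: [0.4, 6.5, -2.9]
opening: 0.314
```

```bash
python3 -c "
from h import *
pst()
c=ctrl.camera('side')['frame'][140:300,160:330,::-1]; cv2.imwrite('pics/sidec13.png',cv2.resize(c,None,fx=3.7,fy=3.7,interpolation=cv2.INTER_CUBIC))
"
```

```text
t 22.7 p [0.6305 0.155  0.0499] rv [-2.282 -1.889 -0.296] F [ 0.42  6.46 -2.95] op 0.314
r 0.0834 theta 0.2584 xerr -0.0001 tilt th 0.002
```

View pics/sidec13.png

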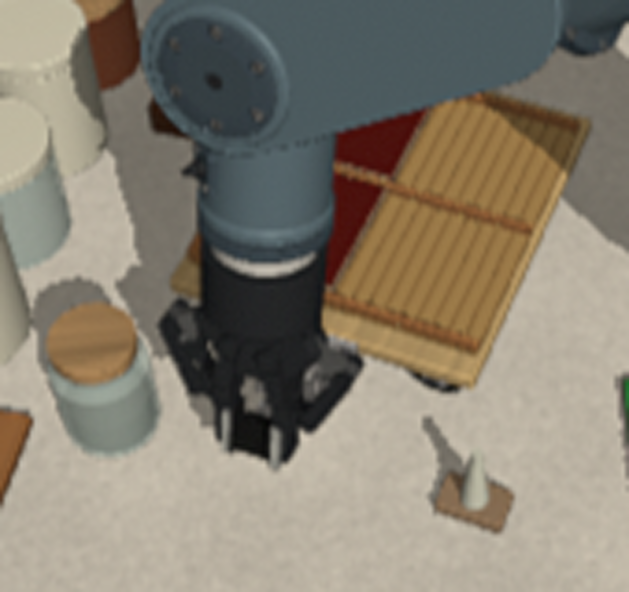

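Almost at the stop. I lift the last bit by feel, easing 1 mm outwards.

Call:
drive_tool:
  deltas:
    - {"slide": [0.012, 0, -0.016], "delta_rot": [0, 0.0025, 0], "hand": 0}
    - {"slide": [0.012, 0, -0.016], "delta_rot": [0, 0.0025, 0], "hand": 0}
    - {"slide": [0.004, 0, -0.016], "delta_rot": [0, 0.001, 0], "hand": 0}
    - {"slide": [0, 0, -0.01], "delta_rot": [0, 0, 0], "hand": 0}
    - {"slide": [0, 0, 0], "delta_rot": [0, 0, 0], "hand": 0}

```text
time_s: 23.38
eef_pos: [0.6305, 0.1548, 0.0525]
eef_rot: [-0.087, 0.763, 0.632, 0.105]
wrist_force: [-0.4, 1.0, -7.2]
opening: 0.315
```

```bash
python3 -c "
from h import *
pst(); print(ctrl.get_obs()['torque'])
"
```

```text
t 23.38 p [0.6305 0.1548 0.0525] rv [-2.272 -1.881 -0.314] F [-0.44  1.03 -7.2 ] op 0.315
r 0.0832 theta 0.2272 xerr -0.0001 tilt th -0.015
[-0.21721293 -0.123611   -0.20085745]
```

Call:
drive_tool:
  deltas:
    - {"slide": [0, 0, -0.012], "delta_rot": [0, 0, 0], "hand": 0}
    - {"slide": [0, 0, -0.012], "delta_rot": [0, 0, 0], "hand": 0}
    - {"slide": [0, 0, -0.008], "delta_rot": [0, 0, 0], "hand": 0}
    - {"slide": [0, 0, 0], "delta_rot": [0, 0, 0], "hand": 0}
    - {"slide": [0, 0, 0], "delta_rot": [0, 0, 0], "hand": 0}

```text
time_s: 24.0
eef_pos: [0.6303, 0.1545, 0.0539]
eef_rot: [-0.088, 0.763, 0.632, 0.105]
wrist_force: [0.6, -1.5, -11.7]
opening: 0.315
```

```bash
python3 -c "
from h import *
pst()
"
```

```text
t 24.0 p [0.6303 0.1545 0.0539] rv [-2.272 -1.881 -0.313] F [  0.57  -1.46 -11.71] op 0.315
r 0.083 theta 0.2098 xerr -0.0002 tilt th -0.015
```

11.7 N against 4.5 N of hinge friction, so the pedal is on its stop. I relax the pull, then open.

Call:
drive_tool:
  deltas:
    - {"slide": [0, 0, 0.012], "delta_rot": [0, 0, 0], "hand": 0}
    - {"slide": [0, 0, 0.012], "delta_rot": [0, 0, 0], "hand": 0}
    - {"slide": [0, 0, 0.01], "delta_rot": [0, 0, 0], "hand": 0}
    - {"slide": [0, 0, 0], "delta_rot": [0, 0, 0], "hand": 0}
    - {"slide": [0, 0, 0], "delta_rot": [0, 0, 0], "hand": 0}

```text
time_s: 24.62
eef_pos: [0.6315, 0.1544, 0.0536]
eef_rot: [-0.087, 0.763, 0.632, 0.106]
wrist_force: [-1.9, -5.4, -4.5]
opening: 0.314
```

```bash
python3 -c "
from h import *
pst()
"
```

```text
t 24.62 p [0.6315 0.1544 0.0536] rv [-2.273 -1.882 -0.316] F [-1.94 -5.35 -4.5 ] op 0.314
r 0.0831 theta 0.2135 xerr 0.0009 tilt th -0.015
```

Call:
drive_tool:
  deltas:
    - {"slide": [-0.01, 0, 0], "delta_rot": [0, 0, 0], "hand": 0.34}
    - {"slide": [0, 0, 0], "delta_rot": [0, 0, 0], "hand": 0.38}
    - {"slide": [0, 0, 0], "delta_rot": [0, 0, 0], "hand": 0.45}
    - {"slide": [0, 0, 0], "delta_rot": [0, 0, 0], "hand": 0.55}
    - {"slide": [0, 0, 0], "delta_rot": [0, 0, 0], "hand": 0.6}

```text
time_s: 25.25
eef_pos: [0.6308, 0.1548, 0.0527]
eef_rot: [-0.087, 0.763, 0.632, 0.106]
wrist_force: [-0.1, -0.7, 0.8]
opening: 0.598
```

```bash
python3 -c "
from h import *
pst()
c=ctrl.camera('wrist')['frame']; cv2.imwrite('pics/wrist14.png',c[:,:,::-1])
"
```

```text
t 25.25 p [0.6308 0.1548 0.0527] rv [-2.272 -1.881 -0.315] F [-0.09 -0.65  0.78] op 0.598
r 0.0833 theta 0.2247 xerr 0.0002 tilt th -0.015
```

View pics/wrist14.png

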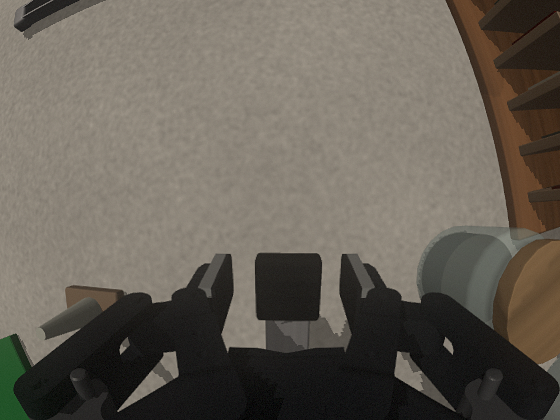

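The pad stands free between the open jaws at (288,287). I withdraw straight back along the tool axis.

Call:
drive_tool:
  deltas:
    - {"slide": [0, 0, -0.2], "delta_rot": [0, 0, 0], "hand": 0.6}
    - {"slide": [0, 0, -0.3], "delta_rot": [0, 0, 0], "hand": 0.6}
    - {"slide": [0, 0, -0.6], "delta_rot": [0, 0, 0], "hand": 0.6}
    - {"slide": [0, 0, -0.9], "delta_rot": [0, 0, 0], "hand": 0.6}
    - {"slide": [0, 0, -0.9], "delta_rot": [0, 0, 0], "hand": 0.6}

```text
time_s: 25.92
eef_pos: [0.6233, 0.1154, 0.1946]
eef_rot: [-0.087, 0.763, 0.632, 0.106]
wrist_force: [0.2, -0.2, 0.3]
opening: 0.599
```

Call:
drive_tool:
  deltas:
    - {"slide": [0.5, -0.6, -0.5], "delta_rot": [0, -0.015, 0], "hand": 0.6}
    - {"slide": [0.5, -0.8, -0.5], "delta_rot": [0, -0.015, 0], "hand": 0.6}
    - {"slide": [0.3, -0.9, -0.5], "delta_rot": [0, -0.015, 0], "hand": 0.6}
    - {"slide": [0, -0.9, -0.3], "delta_rot": [0, -0.015, 0], "hand": 0.6}
    - {"slide": [0, -0.6, 0], "delta_rot": [0, -0.015, 0], "hand": 0.6}

```text
time_s: 26.55
eef_pos: [0.4441, 0.1952, 0.2983]
eef_rot: [-0.011, 0.77, 0.638, 0.017]
wrist_force: [-0.5, 0.3, -0.4]
opening: 0.6
```

```bash
python3 - <<'E'
from h import *
import pickle
pst()
C={n:ctrl.camera(n) for n in("wrist","top","side")}; pickle.dump(C,open("c15.pkl","wb"))
for n,c in C.items(): cv2.imwrite(f"pics/{n}15.png",c["frame"][:,:,::-1])
c=C["side"]["frame"][140:300,160:330,::-1]; cv2.imwrite("pics/sidec15.png",cv2.resize(c,None,fx=3.7,fy=3.7,interpolation=cv2.INTER_CUBIC))
E
```

```text
t 26.55 p [0.4441 0.1952 0.2983] rv [-2.403 -1.99  -0.053] F [-0.55  0.26 -0.41] op 0.6
r 0.2638 theta -0.9696 xerr -0.1908 tilt th 0.22
```

View pics/sidec15.png

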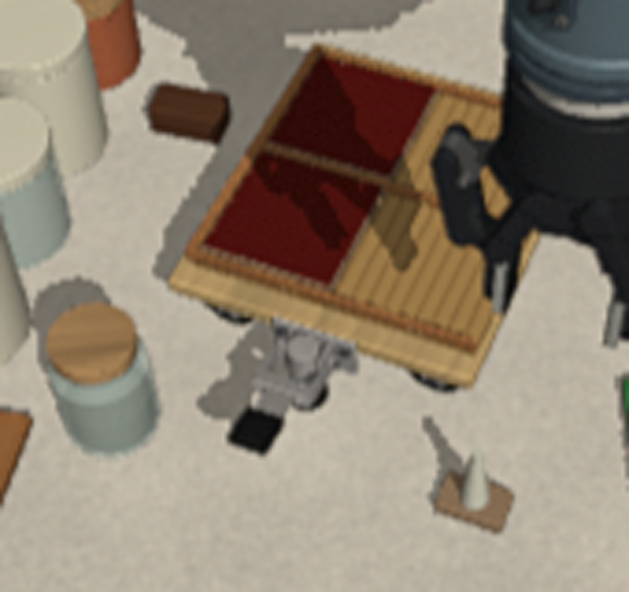

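View pics/top15.png

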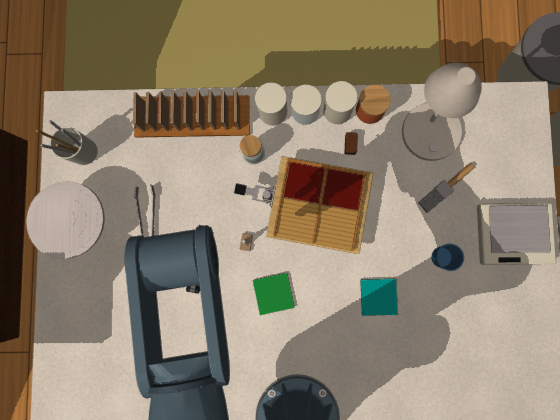

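View pics/wrist15.png

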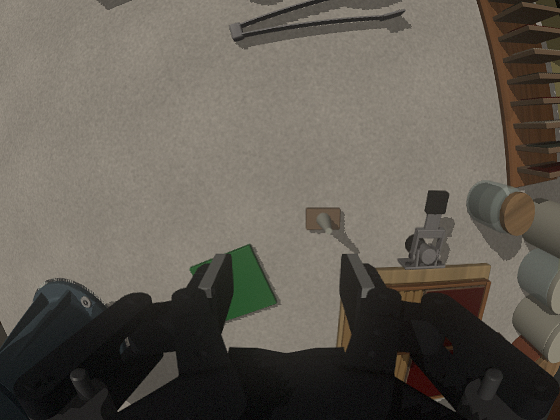

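The pedal is up again at side-crop (256,430), as at the start. Both tiles are at the stop and the bystanders are unchanged. I compare numerically with the first pictures.

```bash
python3 - <<'E'
from h import *
import pickle
A=pickle.load(open("c0.pkl","rb"));B=pickle.load(open("c15.pkl","rb")); P={}
for k,C in(("A",A),("B",B)):
    uv={}
    for n,(u,v) in(("top",(240,189)),("side",(229,256))):
        f=C[n]["frame"].astype(int); m=np.zeros(f.shape[:2],np.uint8); s=np.s_[v-12:v+12,u-12:u+12]; m[s]=f.max(2)[s]<45
        q=max(cv2.findContours(m,cv2.RETR_EXTERNAL,cv2.CHAIN_APPROX_NONE)[0],key=cv2.contourArea); uv[n]=cv2.minAreaRect(q)[0]
        M=cv2.moments(q); uv[n]=(M["m10"]/M["m00"],M["m01"]/M["m00"])
    print(k,uv,tri(C["top"],uv["top"],C["side"],uv["side"])[0].round(4))
g=lambda f:cv2.cvtColor(f,cv2.COLOR_RGB2GRAY)
def sh(n,x,y,w,h):
    T=g(A[n]["frame"])[y:y+h,x:x+w]; S=g(B[n]["frame"])[y-5:y+h+5,x-5:x+w+5]
    T=cv2.resize(T,None,fx=4,fy=4,interpolation=cv2.INTER_CUBIC);S=cv2.resize(S,None,fx=4,fy=4,interpolation=cv2.INTER_CUBIC)
    r=cv2.matchTemplate(S,T,cv2.TM_CCOEFF_NORMED); _,v,_,l=cv2.minMaxLoc(r); print(n,(x,y),"shift px",(l[0]/4-5,l[1]/4-5),round(v,3))
sh("top",268,205,70,45); sh("top",255,180,25,25); sh("side",200,200,60,40); sh("top",238,133,27,30); sh("top",238,230,20,22)
# tiles
f=B["top"]["frame"].astype(int); hs=cv2.cvtColor(B["top"]["frame"],cv2.COLOR_RGB2HSV)
m=((f[...,0]>2.2*f[...,1]+5)&(f[...,0]>30)&(f[...,1]<40)).astype(np.uint8)
for a,r,q in quads(B,m,300): print(a,[wt(onz(B["top"],p,.075))[:2].tolist() for p in q])
st()
E
```

```text
A {'top': (239.92567567567568, 189.09459459459458), 'side': (228.87790697674419, 255.38953488372093)} [0.6288 0.1484 0.0696]
B {'top': (239.7541371158392, 189.05910165484633), 'side': (228.70095238095237, 255.72952380952378)} [0.6291 0.149  0.0688]
top (268, 205) shift px (-0.25, -0.25) 0.734
top (255, 180) shift px (0.0, 0.0) 0.977
side (200, 200) shift px (0.0, 0.0) 0.998
top (238, 133) shift px (0.0, 0.0) 0.999
top (238, 230) shift px (0.0, 0.0) 1.0
1159.0 [[0.0965, -0.0082], [0.0009, -0.0077], [0.0006, -0.1014], [0.0926, -0.1004]]
1149.5 [[0.0948, 0.1003], [0.0016, 0.1006], [0.0013, 0.0062], [0.0937, 0.008]]
t 26.7 p [0.4444 0.1955 0.2968] rv [-2.4   -1.99  -0.052] F [0.69 1.34 0.05] op 0.6
```

```bash
python3 - <<'E'
from h import *
import pickle
A=pickle.load(open("c0.pkl","rb"));B=pickle.load(open("c15.pkl","rb"));D9=pickle.load(open("c9.pkl","rb"))
for n,(x,y,w,h) in(("side",(217,244,24,23)),("top",(230,179,20,20))):
    a,b=[cv2.cvtColor(C[n]["frame"],cv2.COLOR_RGB2GRAY)[y:y+h,x:x+w] for C in(A,B)]
    print(n,np.abs(a.astype(int)-b).max()); d=b.astype(int)-a; print(d[2:20,3:20])
cr=[cv2.resize(C["side"]["frame"][225:280,205:270,::-1],None,fx=6,fy=6,interpolation=cv2.INTER_CUBIC) for C in(A,B)]
cv2.imwrite("pics/cmp.png",np.hstack(cr))
E
```

```text
side 66
[[  7   6   6   6   6   8   5   5  10  -1 -15   0   8   8  11   7   5]
 [  6   7   7   7   6   6   4   9  34  16   7   8   9   7   8   8   8]
 [  6   6   6   7   6   6   6   9  34  20   7   7   7   9   9   8   9]
 [  7   7   7   6   7   6  10   8  28  24  11   6   7   8   8   7   8]
 [  7   7   6   6   7  13  14  19  49  35  11  19  20   9   8   8   4]
 [  6   7   8   6   5  15  10   1  15  14  12  32  31  12  20  22   1]
 [ -3   6   6   5   6   5   3  -1   0   2  -1   8  19  12  36  28  -2]
 [  2   9   7   6   4   2   1  -1  -2   2   4   0   1   0  11  10   3]
 [ 11   9  -8  -5   1   3   3   0   2   2   0   3   3   2   3  10  20]
 [ 10  10  -8 -10   0   1   2   5   1   3   3   1  -1   1   2   3  18]
 [ 10  10   9   6   1   2   1   4   3   3   3   1   4   1  -5 -13   8]
 [ 11  -1  -2   2   0   1   1   2   0   1   1   3   0   0 -10  -2   8]
 [ 10 -13 -19  -2   6   3   4   2   1   2   1   2   0  -1   2   8  10]
 [ 11 -18 -40 -30 -19 -11   1   4   4   2   2   2  -8 -18   8  12  10]
 [  9  -5 -14 -27 -48 -49 -30 -21 -14  -1   2   0 -20 -26   3  10  10]
 [ 11   9   9  -6 -20 -17 -
[... 772 characters left out ...]
  5   6   2   2   2   2   2   5   3   0  14  38  12  11  10]
 [ 14  12   2   2   1   7   4   9   4   5   7   6  13  14  12  13  13]
 [ 15   5   4   6   3   4   5   3   3   7   0   5  10  11  12  12  13]
 [ 14   4   3   7   2   5   2  -1   3   3   1  16  28  12  12  11  12]
 [ 14  14  41   5   2   5   7   0   3   2   2  14  30  14  13  12  12]
 [ 15  15  16  15  13  11  11   3   4   3   1  20  44 -11  11  10   1]
 [ 17  16  16  15  15  16  16  13  14  15  16  47  17  12  15  15  14]
 [ 15  16  15  15  18  15  16  16  16  14  17  17  17  16  16  17  16]
 [ 16  17  14  16  16  15  18  16  15  15  16  15  17  16  16  17  17]
 [ 13  14  15  16  17  16  15  17  15  15  14  15  16  17  16  15  15]]
```

View pics/cmp.png

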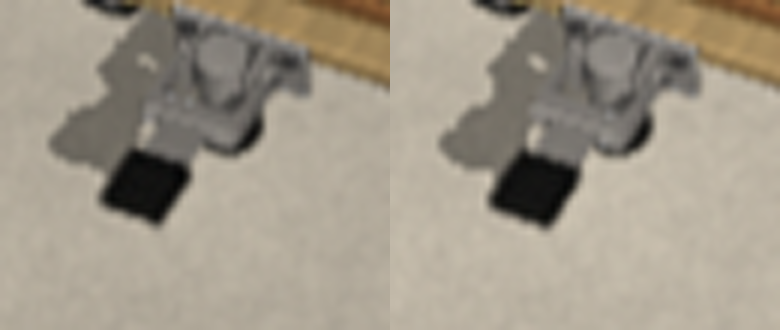

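Against the first picture the pad sits about 0.35 px low in the side view. That is roughly 0.015 rad short of fully up. There is time, so I go back, grip again and release while still pulling upwards.

```bash
python3 - <<'E'
from h import *
plan(*pedal(0.0,.085),10,hand=.5)
E
```

```text
{"slide":[-0.078, 0.38, 0.287],"delta_rot":[0.0001, 0.007, 0.0],"hand":0.5},
{"slide":[-0.085, 0.381, 0.285],"delta_rot":[0.0001, 0.007, 0.0001],"hand":0.5},
{"slide":[-0.091, 0.38, 0.282],"delta_rot":[0.0001, 0.0069, 0.0],"hand":0.5},
{"slide":[-0.097, 0.381, 0.281],"delta_rot":[0.0, 0.007, 0.0],"hand":0.5},
{"slide":[-0.103, 0.38, 0.278],"delta_rot":[0.0001, 0.007, 0.0001],"hand":0.5}

{"slide":[-0.109, 0.381, 0.276],"delta_rot":[0.0001, 0.007, 0.0],"hand":0.5},
{"slide":[-0.115, 0.381, 0.274],"delta_rot":[0.0001, 0.007, 0.0],"hand":0.5},
{"slide":[-0.121, 0.381, 0.27],"delta_rot":[0.0001, 0.0069, 0.0001],"hand":0.5},
{"slide":[-0.127, 0.381, 0.268],"delta_rot":[0.0001, 0.007, 0.0],"hand":0.5},
{"slide":[-0.133, 0.381, 0.265],"delta_rot":[0.0001, 0.007, 0.0],"hand":0.5}
```

Call:
drive_tool:
  deltas:
    - {"slide": [-0.08, 0.38, 0.28], "delta_rot": [0, 0.007, 0], "hand": 0.6}
    - {"slide": [-0.085, 0.38, 0.28], "delta_rot": [0, 0.007, 0], "hand": 0.6}
    - {"slide": [-0.09, 0.38, 0.28], "delta_rot": [0, 0.007, 0], "hand": 0.6}
    - {"slide": [-0.095, 0.38, 0.28], "delta_rot": [0, 0.007, 0], "hand": 0.6}
    - {"slide": [-0.1, 0.38, 0.28], "delta_rot": [0, 0.007, 0], "hand": 0.6}

```text
time_s: 27.32
eef_pos: [0.5368, 0.1596, 0.2232]
eef_rot: [-0.048, 0.769, 0.635, 0.058]
wrist_force: [0.0, -0.3, 0.1]
opening: 0.602
```

Call:
drive_tool:
  deltas:
    - {"slide": [-0.11, 0.38, 0.275], "delta_rot": [0, 0.007, 0], "hand": 0.6}
    - {"slide": [-0.115, 0.38, 0.27], "delta_rot": [0, 0.007, 0], "hand": 0.6}
    - {"slide": [-0.12, 0.38, 0.27], "delta_rot": [0, 0.007, 0], "hand": 0.6}
    - {"slide": [-0.127, 0.38, 0.268], "delta_rot": [0, 0.007, 0], "hand": 0.6}
    - {"slide": [-0.133, 0.38, 0.265], "delta_rot": [0, 0.007, 0], "hand": 0.6}

```text
time_s: 27.95
eef_pos: [0.627, 0.1251, 0.151]
eef_rot: [-0.083, 0.764, 0.632, 0.1]
wrist_force: [0.4, 0.7, 0.3]
opening: 0.602
```

Call:
drive_tool:
  deltas:
    - {"slide": [0, 0, 0], "delta_rot": [0, 0, 0], "hand": 0.6}
    - {"slide": [0, 0, 0], "delta_rot": [0, 0, 0], "hand": 0.6}
    - {"slide": [0, 0, 0], "delta_rot": [0, 0, 0], "hand": 0.6}
    - {"slide": [0, 0, 0], "delta_rot": [0, 0, 0], "hand": 0.6}
    - {"slide": [0, 0, 0], "delta_rot": [0, 0, 0], "hand": 0.6}

```text
time_s: 28.58
eef_pos: [0.6254, 0.127, 0.152]
eef_rot: [-0.082, 0.764, 0.633, 0.1]
wrist_force: [-0.6, -0.2, 0.3]
opening: 0.601
```

```bash
python3 - <<'E'
from h import *
pst(); plan(pedal(0.,-.020)[0],pedal(0.)[1],5,hand=.6)
c=ctrl.camera('wrist')['frame']; cv2.imwrite('pics/wrist16.png',c[:,:,::-1])
E
```

```text
t 28.57 p [0.6254 0.127  0.152 ] rv [-2.281 -1.889 -0.298] F [-0.59 -0.19  0.31] op 0.601
r 0.1161 theta -0.8177 xerr 0.0 tilt th 0.0
{"slide":[0.003, 0.0, 0.419],"delta_rot":[0.0001, 0.0, 0.0],"hand":0.6},
{"slide":[0.002, -0.001, 0.419],"delta_rot":[0.0, 0.0001, -0.0001],"hand":0.6},
{"slide":[0.003, 0.0, 0.418],"delta_rot":[0.0001, 0.0, 0.0],"hand":0.6},
{"slide":[0.002, 0.0, 0.419],"delta_rot":[0.0, 0.0, 0.0],"hand":0.6},
{"slide":[0.003, 0.0, 0.419],"delta_rot":[0.0001, 0.0001, 0.0],"hand":0.6}
```

View pics/wrist16.png

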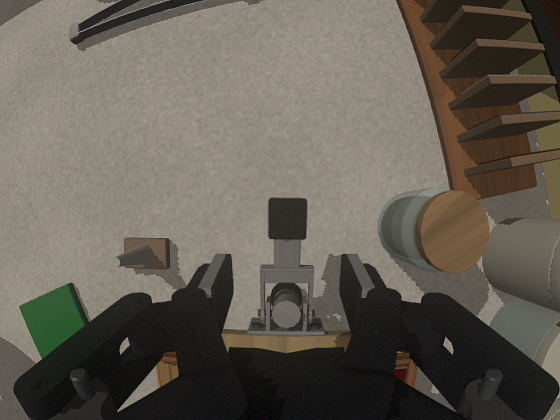

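Centred on the pad at (288,218). I descend along the tool axis and grip.

Call:
drive_tool:
  deltas:
    - {"slide": [0, 0, 0.45], "delta_rot": [0, 0, 0], "hand": 0.6}
    - {"slide": [0, 0, 0.45], "delta_rot": [0, 0, 0], "hand": 0.6}
    - {"slide": [0, 0, 0.45], "delta_rot": [0, 0, 0], "hand": 0.6}
    - {"slide": [0, 0, 0.4], "delta_rot": [0, 0, 0], "hand": 0.6}
    - {"slide": [0, 0, 0.3], "delta_rot": [0, 0, 0], "hand": 0.6}

```text
time_s: 29.25
eef_pos: [0.6301, 0.1529, 0.0514]
eef_rot: [-0.083, 0.764, 0.632, 0.099]
wrist_force: [0.4, 0.2, -0.4]
opening: 0.603
```

Call:
drive_tool:
  deltas:
    - {"slide": [0, 0, 0], "delta_rot": [0, 0, 0], "hand": 0.6}
    - {"slide": [0, 0, 0], "delta_rot": [0, 0, 0], "hand": 0.6}
    - {"slide": [0, 0, 0], "delta_rot": [0, 0, 0], "hand": 0.5}
    - {"slide": [0, 0, 0], "delta_rot": [0, 0, 0], "hand": 0.4}
    - {"slide": [0, 0, 0], "delta_rot": [0, 0, 0], "hand": 0.36}

```text
time_s: 29.88
eef_pos: [0.6305, 0.1525, 0.0528]
eef_rot: [-0.082, 0.764, 0.632, 0.1]
wrist_force: [0.7, -0.1, -0.2]
opening: 0.36
```

```bash
python3 - <<'E'
from h import *
pst(); print(pedal(0.,-.020)[0]); 
c=ctrl.camera('wrist')['frame']; cv2.imwrite('pics/wrist17.png',c[:,:,::-1])
E
```

```text
t 29.88 p [0.6305 0.1525 0.0528] rv [-2.282 -1.889 -0.298] F [ 0.66 -0.11 -0.2 ] op 0.36
r 0.081 theta 0.222 xerr 0.0003 tilt th 0.0
[0.63045463 0.15405221 0.0509722 ]
```

View pics/wrist17.png

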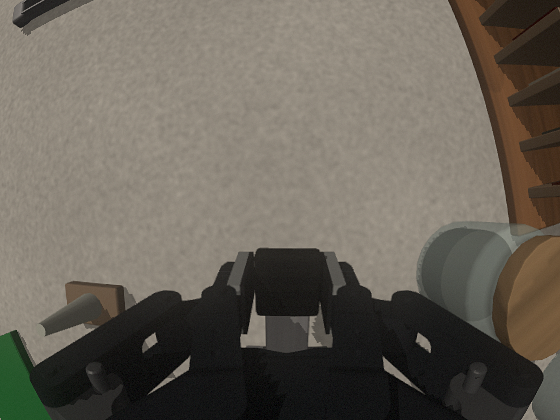

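Call:
drive_tool:
  deltas:
    - {"slide": [0, 0, 0], "delta_rot": [0, 0, 0], "hand": 0.3}
    - {"slide": [0, 0, 0], "delta_rot": [0, 0, 0], "hand": 0}
    - {"slide": [0, 0, 0], "delta_rot": [0, 0, 0], "hand": 0}
    - {"slide": [0.003, 0, -0.02], "delta_rot": [0, 0.001, 0], "hand": 0}
    - {"slide": [0.003, 0, -0.02], "delta_rot": [0, 0.001, 0], "hand": 0}

```text
time_s: 30.55
eef_pos: [0.6296, 0.1525, 0.0535]
eef_rot: [-0.085, 0.764, 0.632, 0.102]
wrist_force: [1.6, 2.1, -6.2]
opening: 0.31
```

```bash
python3 - <<'E'
from h import *
pst()
E
```

```text
t 30.55 p [0.6296 0.1525 0.0535] rv [-2.277 -1.885 -0.303] F [ 1.6   2.05 -6.24] op 0.31
r 0.0809 theta 0.2136 xerr -0.0006 tilt th -0.006
```

Call:
drive_tool:
  deltas:
    - {"slide": [0.003, 0, -0.02], "delta_rot": [0, 0.001, 0], "hand": 0}
    - {"slide": [0.003, 0, -0.02], "delta_rot": [0, 0.001, 0], "hand": 0}
    - {"slide": [0, 0, -0.015], "delta_rot": [0, 0, 0], "hand": 0}
    - {"slide": [0, 0, 0], "delta_rot": [0, 0, 0], "hand": 0}
    - {"slide": [0, 0, 0], "delta_rot": [0, 0, 0], "hand": 0}

```text
time_s: 31.18
eef_pos: [0.6289, 0.1522, 0.056]
eef_rot: [-0.087, 0.763, 0.632, 0.103]
wrist_force: [0.0, 3.0, -15.0]
opening: 0.311
```

```bash
python3 - <<'E'
from h import *
pst()
E
```

```text
t 31.18 p [0.6289 0.1522 0.056 ] rv [-2.273 -1.881 -0.308] F [  0.05   2.96 -15.03] op 0.311
r 0.0806 theta 0.1816 xerr -0.0012 tilt th -0.012
```

15 N is enough to start tipping the trolley, so I ease back to about 8 N before letting go.

Call:
drive_tool:
  deltas:
    - {"slide": [0, 0, 0.012], "delta_rot": [0, 0, 0], "hand": 0}
    - {"slide": [0, 0, 0.012], "delta_rot": [0, 0, 0], "hand": 0}
    - {"slide": [0, 0, 0.012], "delta_rot": [0, 0, 0], "hand": 0}
    - {"slide": [0, 0, 0], "delta_rot": [0, 0, 0], "hand": 0}
    - {"slide": [0, 0, 0], "delta_rot": [0, 0, 0], "hand": 0}

```text
time_s: 31.8
eef_pos: [0.6304, 0.152, 0.0555]
eef_rot: [-0.086, 0.763, 0.632, 0.104]
wrist_force: [-1.3, -1.3, -13.4]
opening: 0.31
```

```bash
python3 - <<'E'
from h import *
pst()
E
```

```text
t 31.8 p [0.6304 0.152  0.0555] rv [-2.274 -1.883 -0.311] F [ -1.26  -1.33 -13.41] op 0.31
r 0.0807 theta 0.1886 xerr 0.0003 tilt th -0.012
```

Call:
drive_tool:
  deltas:
    - {"slide": [0, 0, 0.012], "delta_rot": [0, 0, 0], "hand": 0}
    - {"slide": [0, 0, 0.012], "delta_rot": [0, 0, 0], "hand": 0}
    - {"slide": [0, 0, 0], "delta_rot": [0, 0, 0], "hand": 0}
    - {"slide": [0, 0, 0], "delta_rot": [0, 0, 0], "hand": 0}
    - {"slide": [0, 0, 0], "delta_rot": [0, 0, 0], "hand": 0}

```text
time_s: 32.42
eef_pos: [0.6313, 0.152, 0.0552]
eef_rot: [-0.086, 0.763, 0.632, 0.105]
wrist_force: [-1.6, -4.0, -5.7]
opening: 0.307
```

```bash
python3 - <<'E'
from h import *
pst()
c=ctrl.camera("side"); cv2.imwrite("pics/side18.png",cv2.resize(c["frame"][140:300,160:330,::-1],None,fx=3.7,fy=3.7,interpolation=cv2.INTER_CUBIC))
E
```

```text
t 32.42 p [0.6313 0.152  0.0552] rv [-2.275 -1.883 -0.313] F [-1.59 -4.03 -5.67] op 0.307
r 0.0808 theta 0.1925 xerr 0.0012 tilt th -0.012
```

View pics/side18.png

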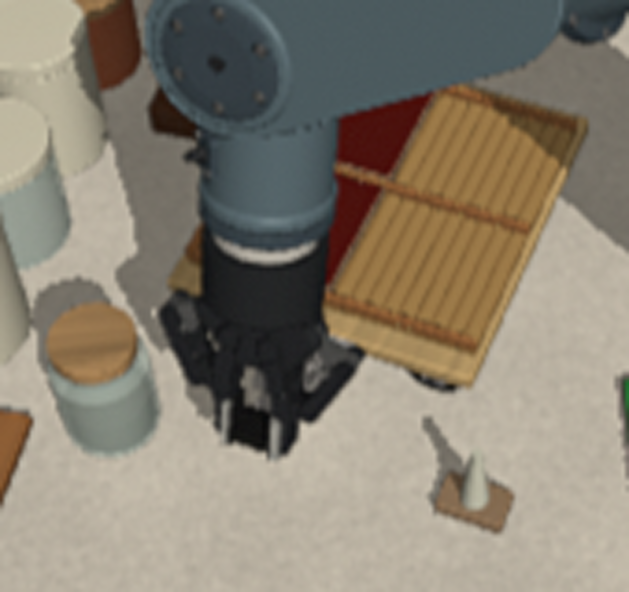

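The pull is down to 5.7 N and the pad has held 1.7 mm higher than before. I nudge 1 mm back to the original trolley x, then open.

Call:
drive_tool:
  deltas:
    - {"slide": [-0.005, -0.012, 0], "delta_rot": [0, 0, 0], "hand": 0}
    - {"slide": [-0.005, -0.01, 0], "delta_rot": [0, 0, 0], "hand": 0}
    - {"slide": [0, 0, 0], "delta_rot": [0, 0, 0], "hand": 0}
    - {"slide": [0, 0, 0], "delta_rot": [0, 0, 0], "hand": 0}
    - {"slide": [0, 0, 0], "delta_rot": [0, 0, 0], "hand": 0}

```text
time_s: 33.1
eef_pos: [0.63, 0.1523, 0.055]
eef_rot: [-0.086, 0.763, 0.632, 0.105]
wrist_force: [0.5, -4.9, 0.2]
opening: 0.316
```

```bash
python3 - <<'E'
from h import *
pst()
E
```

```text
t 33.1 p [0.63   0.1523 0.055 ] rv [-2.275 -1.883 -0.313] F [ 0.52 -4.95  0.18] op 0.316
r 0.0808 theta 0.1954 xerr -0.0001 tilt th -0.012
```

The pull has relaxed to zero. I lift slightly and open in the same call.

Call:
drive_tool:
  deltas:
    - {"slide": [0, 0, -0.03], "delta_rot": [0, 0, 0], "hand": 0}
    - {"slide": [0, 0, -0.03], "delta_rot": [0, 0, 0], "hand": 0}
    - {"slide": [0, 0, -0.015], "delta_rot": [0, 0, 0], "hand": 0.4}
    - {"slide": [0, 0, 0], "delta_rot": [0, 0, 0], "hand": 0.5}
    - {"slide": [0, 0, 0], "delta_rot": [0, 0, 0], "hand": 0.6}

```text
time_s: 33.72
eef_pos: [0.6297, 0.1516, 0.0587]
eef_rot: [-0.086, 0.763, 0.632, 0.105]
wrist_force: [0.2, 0.1, 0.1]
opening: 0.602
```

```bash
python3 - <<'E'
from h import *
pst()
c=ctrl.camera('wrist')['frame']; cv2.imwrite('pics/wrist19.png',c[:,:,::-1])
E
```

```text
t 33.73 p [0.6297 0.1516 0.0587] rv [-2.274 -1.883 -0.313] F [0.21 0.07 0.09] op 0.602
r 0.0804 theta 0.1479 xerr -0.0003 tilt th -0.012
```

View pics/wrist19.png

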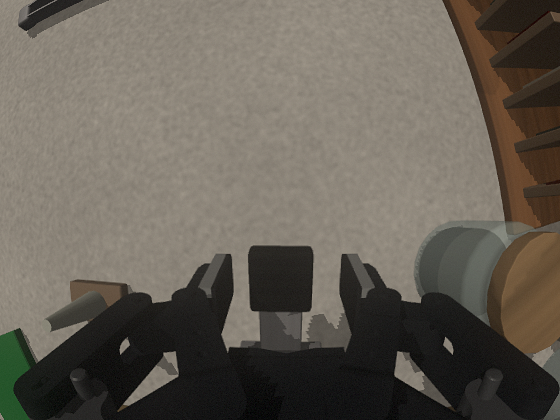

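The jaws are open and the pad at (281,280) sits about 3 mm left of the jaw centre. The trolley may have rolled slightly, so I retract and measure.

Call:
drive_tool:
  deltas:
    - {"slide": [0, 0, -0.2], "delta_rot": [0, 0, 0], "hand": 0.6}
    - {"slide": [0, 0, -0.3], "delta_rot": [0, 0, 0], "hand": 0.6}
    - {"slide": [0, 0, -0.6], "delta_rot": [0, 0, 0], "hand": 0.6}
    - {"slide": [0, 0, -0.9], "delta_rot": [0, 0, 0], "hand": 0.6}
    - {"slide": [0, 0, -0.9], "delta_rot": [0, 0, 0], "hand": 0.6}

```text
time_s: 34.4
eef_pos: [0.6217, 0.1125, 0.1999]
eef_rot: [-0.086, 0.763, 0.632, 0.105]
wrist_force: [1.0, 0.3, 0.3]
opening: 0.598
```

Call:
drive_tool:
  deltas:
    - {"slide": [0.5, -0.6, -0.5], "delta_rot": [0, -0.015, 0], "hand": 0.6}
    - {"slide": [0.5, -0.8, -0.5], "delta_rot": [0, -0.015, 0], "hand": 0.6}
    - {"slide": [0.3, -0.9, -0.5], "delta_rot": [0, -0.015, 0], "hand": 0.6}
    - {"slide": [0, -0.9, -0.3], "delta_rot": [0, -0.015, 0], "hand": 0.6}
    - {"slide": [0, -0.6, 0], "delta_rot": [0, -0.015, 0], "hand": 0.6}

```text
time_s: 35.02
eef_pos: [0.4424, 0.1927, 0.3035]
eef_rot: [-0.01, 0.77, 0.638, 0.016]
wrist_force: [-0.2, 0.4, 0.1]
opening: 0.604
```

```bash
cat > cmp.py <<'E'
from h import *
import pickle,sys
A=pickle.load(open("c0.pkl","rb")); C15=pickle.load(open("c15.pkl","rb"))
B={n:ctrl.camera(n) for n in("wrist","top","side")}; pickle.dump(B,open(sys.argv[1]+".pkl","wb"))
for n,c in B.items(): cv2.imwrite(f"pics/{sys.argv[1]}{n}.png",c["frame"][:,:,::-1])
for k,C in(("A",A),("15",C15),("now",B)):
    uv={}
    for n,(u,v) in(("top",(240,189)),("side",(229,256))):
        f=C[n]["frame"].astype(int); m=np.zeros(f.shape[:2],np.uint8); s=np.s_[v-13:v+13,u-13:u+13]; m[s]=f.max(2)[s]<45
        q=max(cv2.findContours(m,cv2.RETR_EXTERNAL,cv2.CHAIN_APPROX_NONE)[0],key=cv2.contourArea)
        M=cv2.moments(q); uv[n]=(M["m10"]/M["m00"],M["m01"]/M["m00"])
    P=tri(C["top"],uv["top"],C["side"],uv["side"])[0]; q=P-HG
    print(k,np.round([*uv["top"],*uv["side"]],2),P.round(4),"x",(q@E_).round(4),"d",(q@D).round(4))
g=lambda f:cv2.cvtColor(f,cv2.COLOR_RGB2GRAY)
def sh(n,x,y,w,h,A=A):
    T=g(A[n]["frame"])[y:y+h,x:x+w]; S=g(B[n]["frame"])[y-5:y+h+5,x-5:x+w+5]
    T=cv2.resize(T,None,fx=8,fy=8,interpolation=cv2.INTER_CUBIC);S=cv2.resize(S,None,fx=8,fy=8,interpolation=cv2.INTER_CUBIC)
    r=cv2.matchTemplate(S,T,cv2.TM_CCOEFF_NORMED); _,v,_,l=cv2.minMaxLoc(r); print(n,(x,y),"shift px",(l[0]/8-5,l[1]/8-5),round(v,3))
sh("top",268,205,70,45,C15); sh("top",255,180,25,25); sh("side",200,200,60,40); sh("side",225,235,40,20); sh("top",238,133,27,30); sh("top",238,230,20,22)
o=st()
E
python3 cmp.py c20
```

```text
A [239.93 189.09 228.88 255.39] [0.6288 0.1484 0.0696] x -0.0006 d 0.0766
15 [239.75 189.06 228.7  255.73] [0.6291 0.149  0.0688] x -0.0004 d 0.0772
now [239.69 190.38 230.13 255.79] [0.6254 0.1491 0.0697] x -0.0041 d 0.0766
top (268, 205) shift px (-0.125, 1.0) 0.978
top (255, 180) shift px (-0.125, 1.0) 0.963
side (200, 200) shift px (1.0, 0.375) 0.993
side (225, 235) shift px (1.125, 0.375) 0.99
top (238, 133) shift px (0.0, 0.0) 0.999
top (238, 230) shift px (0.0, 0.0) 1.0
t 35.17 p [0.4427 0.193  0.3019] rv [-2.401 -1.991 -0.048] F [ 0.17 -0.15 -0.65] op 0.597
```

View pics/c20side.png

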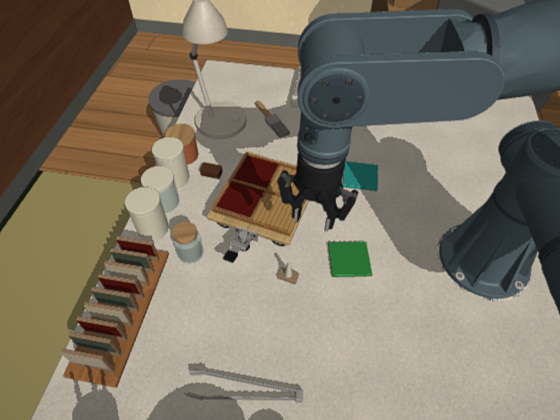

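View pics/c20wrist.png

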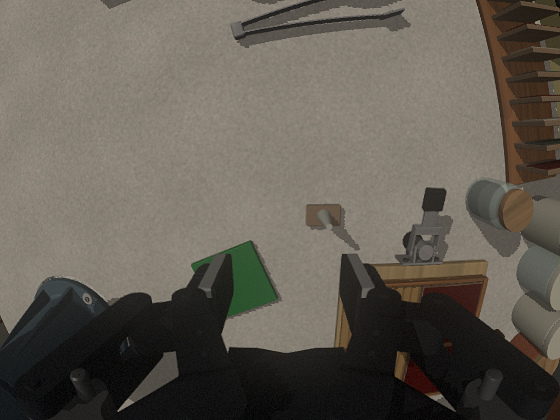

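The pad now stands at its starting height (0.0697 against 0.0696 m). The trolley has rolled about 3 mm towards -x. I check that it is at rest and that the tiles are still against the stop.

```bash
python3 - <<'E'
from h import *
import pickle
for k in("c15","c20"):
    B=pickle.load(open(k+".pkl","rb")); f=B["top"]["frame"].astype(int)
    m=((f[...,0]>2.2*f[...,1]+5)&(f[...,0]>30)&(f[...,1]<40)).astype(np.uint8)
    for q in cv2.findContours(m,cv2.RETR_EXTERNAL,cv2.CHAIN_APPROX_NONE)[0]:
        if cv2.contourArea(q)>300: print(k,wt(onz(B["top"],cv2.minAreaRect(q)[0],.075)))
    for n,s in(("top",np.s_[145:260,260:380]),):
        cv2.imwrite(f"pics/{k}crop.png",cv2.resize(B[n]["frame"][s][:,:,::-1],None,fx=5,fy=5,interpolation=cv2.INTER_CUBIC))
E
python3 cmp.py c21
```

```text
c15 [ 0.0472 -0.0539  0.075 ]
c15 [0.0484 0.0539 0.075 ]
c20 [ 0.0443 -0.0538  0.075 ]
c20 [0.0457 0.0538 0.075 ]
A [239.93 189.09 228.88 255.39] [0.6288 0.1484 0.0696] x -0.0006 d 0.0766
15 [239.75 189.06 228.7  255.73] [0.6291 0.149  0.0688] x -0.0004 d 0.0772
now [239.69 190.38 230.2  255.79] [0.6253 0.149  0.0698] x -0.0042 d 0.0766
top (268, 205) shift px (-0.125, 1.0) 0.969
top (255, 180) shift px (-0.125, 1.0) 0.964
side (200, 200) shift px (1.0, 0.375) 0.993
side (225, 235) shift px (1.125, 0.375) 0.99
top (238, 133) shift px (0.0, 0.0) 0.999
top (238, 230) shift px (0.0, 0.0) 1.0
t 35.33 p [0.4441 0.192  0.3007] rv [-2.403 -1.987 -0.045] F [-0.62 -0.08 -0.03] op 0.599
```

View pics/c20crop.png

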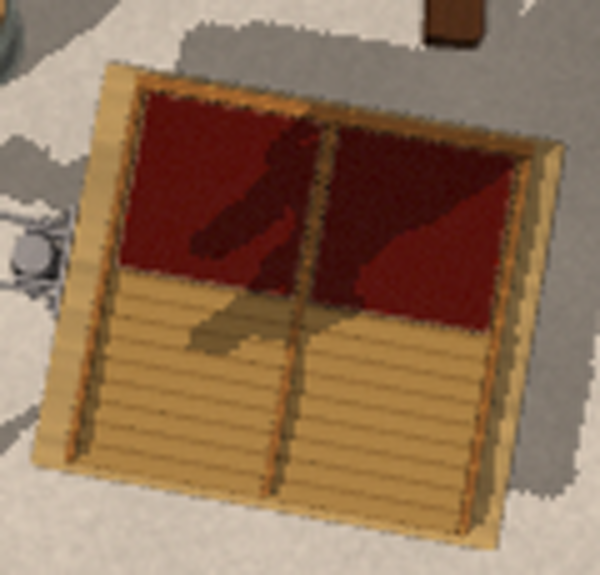

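Both tiles butt the stop and moved with the trolley. Everything is at rest and the arm is clear, so I hand in.

```bash
python3 -c "
from bench import ctrl
print(ctrl.hand_in())"
```

```text
the job is handed in; nothing more can be done
None
```

I did the three steps in order and handed the job in at about 35 s, but the trolley rolled about 3 mm from where it stood.

- **Lock down:** I pressed the pedal slowly to 11.6 N with the foot bearing on the shelf, then let go. The pedal stayed at about 0.31 rad.
- **Tile:** I slid the tile in the -y lane about 46 mm along its lane at 1–2 N. I stopped at 4.3 N when it met the end stop. In the last top picture the two tiles line up to about 1.4 mm.
- **Lock up:** The first lift left the pedal about 0.015 rad short of fully up by the side camera. I gripped the pad again and lifted it against its stop. The pad now stands at its starting height (0.0698 m against 0.0696 m).

**Checks that disagreed:**
- The trolley rolled about 3 mm towards -x around the second release of the pad, before which I had nudged it about 1 mm towards -x. I left it there rather than push it again. It is at rest and both tiles moved with it.
- During the second lift the pull briefly reached 15 N, which may have slightly lifted the pedal side of the trolley before I eased off.
- The jar and cone had not moved in the pictures (0 px). The other bystanders look unchanged by eye. The arm stands clear.

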